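Lay the tube down and latch the lid on the sample case

ROBOT

A 6-joint arm with a two-finger parallel gripper is mounted at the origin on a cart in front of the work surface, level with it; the furniture and walls round the work are solid. World frame = base frame: x ahead of the robot, y to its left, z up, the work surface at z = 0. Lengths are in mm, angles in rad, forces in N, time in s.
With the tool pointing down it reaches from about 350 to 875 mm from the base axis. Payload 4.2 kg.
Tool frame: the origin (TCP) lies on the mounting face of the last link; the fingertips stand 173 mm ahead of it and the grasp point (between the pads) lies 155 mm ahead of it; z points along the fingers, y is the direction in which the jaws open and shut (so a half turn about z gives the same grasp; the last joint's range is limited). The gripper opens to 85 mm and grips with 20 to 120 N. Pads are 22 mm wide; open, the fingers measure 114 mm over their backs; the gripper's body (76 mm by 85 mm) begins 54 mm behind the grasp point. The pads swing forward as they close: fully open they stand 13 mm farther back than shut.
Start: joints at [1.43, 0.385, 0.008, 0, -1.194, -0.259], TCP at [243.238, 575.704, 404.712] pointing down, gripper open.
Joint ranges: [-3.14, 3.14], [-1.21, 2.06], [-1.07, 1.41], [-3.16, 2.05], [-2.99, -0.16], [-3.1, 3.1]. Speed limits (rad/s): [2.79, 2.79, 3.14, 3.14, 3.14, 3.14].

INTERFACE

Orientations are given as a unit quaternion [x, y, z, w].
In Python, from bench import arm gives the robot as it stands. The module is installed in compiled form; this text tells all that it offers.
- The arm moves only by the tool play_rows, never from a script. Its argument "moves" is a list of rows, each a list of 3 entries, a list of its own where there are three numbers: the shift along the world's x, y, z in units of 30 cm (1.0 is 30 cm), then the turn about the world's z in units of 30 degrees (1.0 is 30 degrees), then the gripper's target within -1 to 1 (shut at 1, half-way at 0, fully open at -1). In form: [[[x, y, z], turn, jaw], ...]. A call has 1 to 12 rows; each row is the pose to reach, as a shift and turn from the pose measured when the call began; what a row does not reach only later rows make up. A row lasts 1/8 s, in which the tool goes at most 62.5 mm and 10.7 degrees, less where a joint would pass 70% of its speed; a pose out of reach is approached as far as the arm can. A call with a number of a shift or a turn outside -1 to 1 is refused whole. A call with a gripper value outside its range is refused whole. The fingers move at their own pace and stop on an object; the grip force is fixed at half the most. Time passes only in rows, so rows that repeat a pose let the fingers close. It gives the time, the measured TCP pose, the force and the opening at its end, in the units of the state.
- arm.read_state(): the state, without advancing time (a new reading comes with each control period).
- arm.get_image(name): name is "scene" or "top" or "wrist"; returns a dict with "pixels" (384x512x3 uint8, red, green, blue), "vfov" (degrees; the focal length in pixels is half the picture's height over the tangent of half this angle, whatever the lens; pixels are square), "cx", "cy" (the principal point, pixels), "dist" ([k1, k2, p1, p2, k3] as OpenCV has them; the pictures are not rectified), "xyz" and "rotation" of the camera in the world. Camera axes: x right, y up, looking along -z (the intrinsics and any distortion apply to the point x, -y, -z); pixel columns grow to the right and rows downward; lengths in mm; the calibration is good to about 2 mm. A picture is of the moment at which its call begins. There is no depth.
- arm.job_done(): hands the job in, once; it reports no verdict.
Trained networks look in a picture, given as the dict that the camera call returned (one of the last four; its "shot" number tells which), for a name from the list of things; names that differ only in an ending like _2 or _b are one class to them, and where a whole thing is asked for, a point or a joint stands for the part that bears it (a point fixed in the world has none). Each returns a list of dicts, best first, with "conf" (0 to 1); they miss things now and then, are a little off and sometimes report something else, mostly with a low value. They report only what shows in the picture. A call takes as long as a camera call. They do not tell look-alikes from the thing itself.
- arm.look_for(name, picture): "centre" ([x, y, z] in mm, in world coordinates, good to about 4 mm: the middle of the surface that is visible of it).
The state is a dict: "clock": time; "joints": joint angles; "joint_vel": joint speeds; "joint_efforts": joint torques, N m; "position": TCP position; "ee_rot": TCP orientation; "contact_force": force on the tool from outside, world axes, zero at the start; "wrist_torque": the same for the moment, N m; "gripper_width": finger opening in mm.
Only numpy, scipy, OpenCV 4.12 (cv2) and the standard library are available. Lean on these libraries where they do the work, as an engineer would, in place of code of your own. Each camera call takes 0.05 s, during which the arm holds its last target.

TASK

Close the sample case for transport. Tip over the tube that stands up above the rim so that it lies down inside its bay below the fill line, then fit the lid: hook its tongue under the lip at one end of the case and press the other end down until the spring catch snaps over it and the lid is fully home. Do not force the lid hard against the case, keep the jar upright in the case, and leave the other things on the bench where they are.

Things in the scene. Friction and masses are not known exactly. Their poses are not given: they have to be found in the camera images.
- case: Grey open case fixed to the bench, 124 (x) by 172 (y) mm, walls 6 mm, rim 66 mm up. Origin: centre of its underside. Mouth 112 by 160 mm, inner floor 3 mm up, thin dark fill line inside 57 mm up. A divider along y, 6 mm thick, top 36 mm up, makes two bays 53 mm wide, centred at x = +-29.5 mm. Lip bracket at its +y end, spring catch at its -y end.
- case_lip (a point): Free edge, facing the case, of a steel lip 80 mm wide behind the +y wall: case y 90.5 mm, 79.5 mm up. Its underside is 77 mm up, 11 mm over the rim; bracket's inner face at case y 103 mm, with an open gap behind the wall. The 5 mm tongue goes under it towards +y with the lid tilted 10 to 20 degrees, tongue end low; level, the lid's ribs do not clear the rim.
- catch (a joint): Sliding spring catch at the -y end, 30 mm wide, centred in x: 0 at rest, up to 0.010 m pushed outwards (case -y). 600 N/m, preload 2.4 N. The lid's edge pressed down on the ramp of its nose pushes it out, then it snaps back over the lid: some 5 to 20 N on the lid near that end.
- catch_nose (a point): Inner lower corner of the catch nose: at rest 73.5 mm above the bench and 84 mm to -y of the case centre; the nose is highest at 86 mm above the bench. Axes as the case.
- lid: Loose grey lid, about 0.2 kg, on the bench handle up. Plate 128 (x) by 175 mm (y -89 to +86), 5 mm thick, underside 9 mm above the origin. Origin: centre, at the underside of the rounded ribs (106 by 156 mm outside, 9 mm high) that drop into the mouth with 3 (x), 2 (y) mm play a side. Tongue at +y. Seated: axes parallel to the case's, origin 57 mm above the case's origin.
- lid_handle (a point): Point in the grip bar on the middle of the lid, 34 mm above the lid's origin. The bar is 80 mm long in lid x, 14 mm thick in lid y, and stands from 14 to 46 mm above the lid's origin. Axes as the lid.
- lid_front (a point): Middle of the lid's upper edge at the end opposite to the tongue (lid y = -89 mm, 14 mm above its origin); this end goes under the catch. Seated, it is 71 mm above the bench.
- lid_tongue (a point): Middle of the tongue's tip (lid y = +100 mm, 11.5 mm above the origin, mid-thickness). Tongue 5 mm thick, it sticks out 14 mm beyond the plate.
- tube: Screw-capped tube, 94 mm long, body 34 mm, cap 41 mm in diameter (upper 20 mm), about 0.06 kg. Origin: centre of its foot, z towards the cap. It starts upright on the case's floor in one bay, near one end, cap top 98 mm above the bench; it can lie along the bay towards the other end.
- jar: Small screw-capped jar, 41 mm in diameter, 53 mm high, standing in the other bay; its top is 56 mm above the bench, below the fill line. Origin: centre of its underside.
- beaker: Glass beaker, 88 mm wide, 100 mm high; bystander. Origin: centre of its underside.
- bottle_small: Small white capped bottle, 50 mm wide, 100 mm high; bystander. Origin: centre of its underside.
- bottle_tall: Tall white bottle, 81 mm wide, 189 mm high; bystander. Origin: centre of its underside.
- tape: Roll of brown tape lying flat, 84 mm wide, 18 mm high; bystander. Origin: centre of its underside.
Things that resemble listed ones, but are neither listed nor needed, are in the scene too. Of the things that look like the tube, take the one that is farthest to the robot's right at the start.

How it is judged (in metres and radians):
On the way:
1. the tube lies down inside the case (angle between tube's own z axis and vertical above 1.35 rad and x of tube in the frame of case between -0.056 and 0.056 m and y of tube in the frame of case between -0.08 and 0.08 m and z of tube in the frame of case between 0.012 and 0.04 m), for 0.2 s.
At the end, for the whole second after the job is handed in: Tube lying in the case (over 77 degrees from upright), jar upright in it; lid seated within 6 mm of the case centre in x and y, origin 54.5 to 60 mm up, parallel within 0.03 rad, tongue under the lip, front edge below 74.5 mm, catch joint under 4 mm; lid and tube at rest (all of step 1 and x of lid in the frame of case between -0.006 and 0.006 m and y of lid in the frame of case between -0.006 and 0.006 m and z of lid in the frame of case between 0.0545 and 0.06 m and z of lid_front in the frame of case below 0.0745 m and z of lid_tongue in the frame of case below 0.0725 m and y of lid_tongue in the frame of case above 0.094 m and angle between the z axis of lid and the z axis of case, either way round below 0.03 rad and value of joint catch below 0.004 m and angle between jar's own z axis and vertical below 0.2 rad and x of jar in the frame of case between -0.056 and 0.056 m and y of jar in the frame of case between -0.08 and 0.08 m and linear speed of lid below 0.02 m/s and linear speed of tube below 0.03 m/s); the robot touches nothing.
It fails at once if the lid is forced against the case with more than 70 N (contact force between lid and case above 70 N).
It fails at once if a bystander on the bench is moved by more than 30 mm (distance of any of beaker, bottle_small, bottle_tall, tape from where it was at the start of the episode above 0.03 m).
It also fails if it takes over 54 s, if anything falls off the work surface, if the arm or the gripper's body presses on something with over 40 N, if the wrist force passes 120 N, or if a joint passes its speed limit or range.

## Working session

There is one attempt and no reset: what is moved stays moved. The work goes in short steps, Python scripts to look and compute and a tool call to move; the robot and the scene stay as the last step left them, time stands still between calls to the robot, and variables do not carry over. Pictures are saved under pics/ and viewed, and the job is handed in when it is done.

Besides the shell and the picture viewer there is one more tool, called after "Emit:" as name([rows], argument=value, ...), one row to a line, values as JSON. play_rows: Moves the arm, as the interface text tells. Shifts and turns lie within -1 to 1; 1 stands for 30 cm of shift or 30 degrees of turn. Its arguments: {"type":"object","properties":{"moves":{"type":"array"}},"required":["moves"]}

```bash
mkdir -p pics; cat > h.py <<'E'
import numpy as np, cv2
from bench import arm
from scipy.spatial.transform import Rotation as R
def cam(p):
    f=p["pixels"].shape[0]/2/np.tan(np.radians(p["vfov"])/2)
    K=np.array([[f,0,p["cx"]],[0,f,p["cy"]],[0,0,1]]);return K,np.array(p["dist"],float)
def rot(p):
    r=np.array(p["rotation"],float)
    return R.from_quat(r).as_matrix() if r.size==4 else r.reshape(3,3)
def proj(p,X):
    K,d=cam(p);X=np.atleast_2d(np.array(X,float))
    c=(X-np.array(p["xyz"]))@rot(p)
    c=c*[1,-1,-1]
    return cv2.projectPoints(c,np.zeros(3),np.zeros(3),K,d)[0][:,0]
def atz(p,uv,z):
    K,d=cam(p);uv=np.atleast_2d(np.array(uv,float))
    n=cv2.undistortPoints(uv[:,None],K,d)[:,0]
    r=np.c_[n[:,0],-n[:,1],-np.ones(len(n))]@rot(p).T
    o=np.array(p["xyz"]);return o+r*((z-o[2])/r[:,2])[:,None]
def save(p,n,crop=None,s=1):
    im=p["pixels"]
    if crop: im=im[crop[1]:crop[3],crop[0]:crop[2]]
    im=cv2.resize(im,None,fx=s,fy=s,interpolation=cv2.INTER_CUBIC)
    cv2.imwrite("pics/"+n+".png",im[:,:,::-1])
E
python3 - <<'E'
from h import *
import pickle
np.set_printoptions(precision=1,suppress=True)
s=arm.read_state();print(s)
for n in ["scene","top"]:
    p=arm.get_image(n);save(p,n+"0",s=1.5);pickle.dump(p,open(n+"0.pkl","wb"))
    print(n,p["xyz"],p["vfov"],p["dist"])
    for t in ["case","lid","lid_handle","tube","jar","catch","case_lip","lid_front","lid_tongue","catch_nose","beaker","bottle_small","bottle_tall","tape"]:
        print(t,[(np.round(o["centre"]),round(o["conf"],2),proj(p,o["centre"]).round()[0]) for o in arm.look_for(t,p)])
E
```

```text
{'clock': 0.0, 'joints': array([ 1.4,  0.4,  0. , -0. , -1.2, -0.3]), 'joint_vel': array([ 0.,  0., -0.,  0., -0., -0.]), 'joint_efforts': array([  0. , -39.2,  18.8,   4.2,  -0. ,   0. ]), 'position': array([243.1, 575.5, 403.6]), 'ee_rot': array([ 1. , -0.2, -0. ,  0. ]), 'contact_force': array([ 0.1,  0.6, -0.7]), 'wrist_torque': array([-0.,  0.,  0.]), 'gripper_width': 85.47266363111066}
scene [ 124.  -316.9  777.7] 53.989745628838804 [-0.1  0.   0.   0.   0. ]
case [(array([ 451., -160.,   32.]), 0.94, array([318., 305.]))]
lid [(array([448., 233.,  14.]), 0.57, array([205., 203.]))]
lid_handle [(array([450., 237.,  14.]), 0.78, array([205., 201.]))]
tube [(array([500.,  38.,  81.]), 0.87, array([272., 222.])), (array([415.,  77.,  80.]), 0.77, array([232., 232.])), (array([328., 148.,  86.]), 0.74, array([182., 231.])), (array([ 434., -122.,   98.]), 0.64, array([303., 283.]))]
jar [(array([ 472., -209.,   52.]), 0.77, array([344., 311.]))]
catch [(array([ 434., -250.,   81.]), 0.74, array([350., 332.]))]
case_lip [(array([ 451., -157.,   34.]), 0.55, array([317., 304.]))]
lid_
[... 1225 characters left out ...]
array([263., 241.]))]
jar [(array([ 477., -202.,   53.]), 0.5, array([357., 215.]))]
catch []
case_lip [(array([ 458., -157.,   16.]), 0.76, array([341., 224.]))]
lid_front [(array([454., 242.,  12.]), 0.94, array([212., 239.]))]
lid_tongue [(array([454., 245.,  10.]), 0.71, array([211., 239.]))]
catch_nose []
beaker [(array([454., 249.,  15.]), 0.49, array([210., 239.]))]
bottle_small [(array([ 438., -109.,  100.]), 0.54, array([331., 228.]))]
bottle_tall [(array([ 696., -124.,  128.]), 0.88, array([326., 140.]))]
tape [(array([329., 375.,  18.]), 0.77, array([171., 284.])), (array([ 698., -126.,  126.]), 0.51, array([326., 140.])), (array([ 433., -247.,   80.]), 0.16, array([377., 226.]))]
```

View pics/scene0.png

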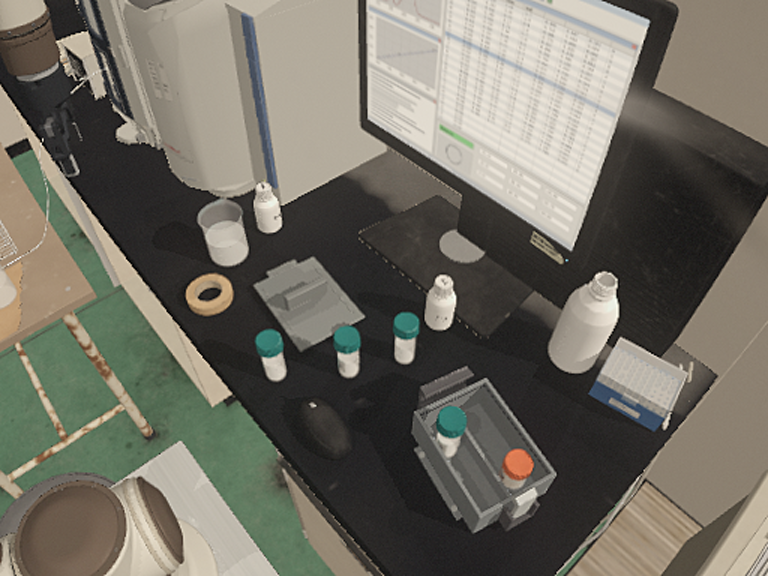

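View pics/top0.png

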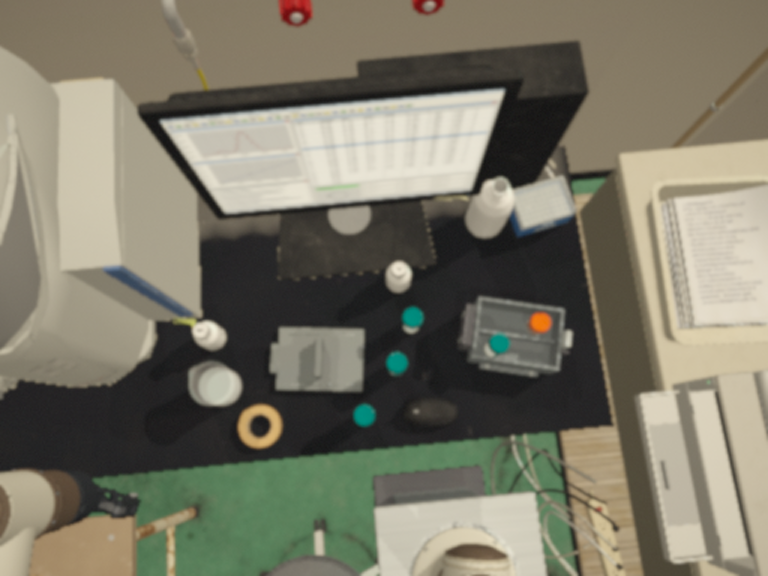

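```bash
python3 - <<'E'
from h import *
import pickle
p=pickle.load(open("scene0.pkl","rb"));save(p,"sc_case",(240,230,400,350),5)
p=pickle.load(open("top0.pkl","rb"));save(p,"tp_case",(290,180,400,270),7);save(p,"tp_lid",(160,195,260,285),7)
E
```

```text
(no output)
```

The scene view shows the case at (320,305) in full-resolution pixels, the lid at (205,203), and the robot's arm out of frame.

Candidates for the tube, with scene pixels:
- (182,231), (232,232) and (272,222): loose look-alikes on the bench.
- (303,283): stands in the case at y≈-110, farthest to the robot's right. This is my choice.

The orange-capped jar is at (344,311). I'll check the choice in close crops.

View pics/sc_case.png

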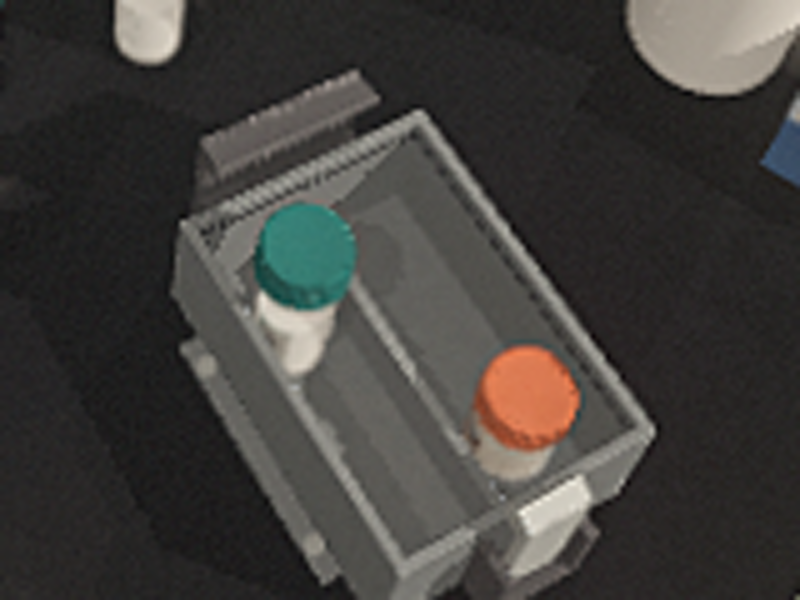

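View pics/tp_case.png

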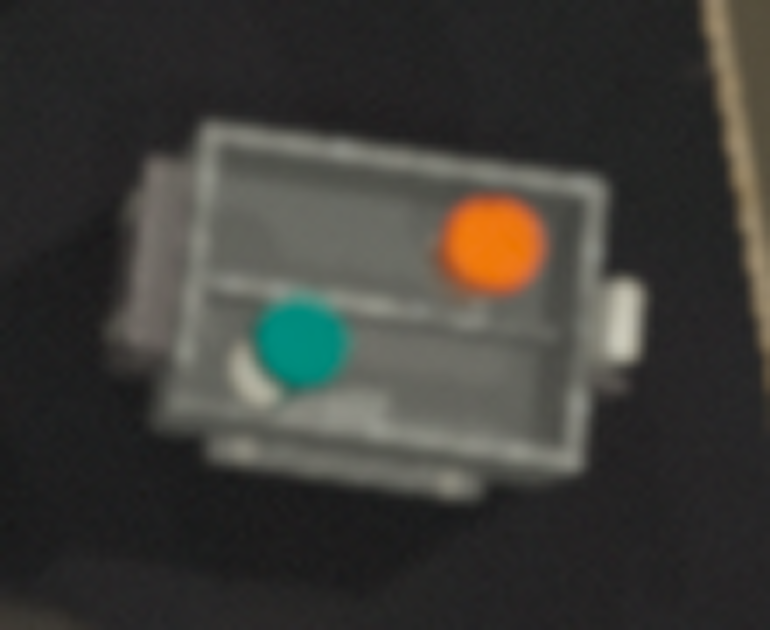

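View pics/tp_lid.png

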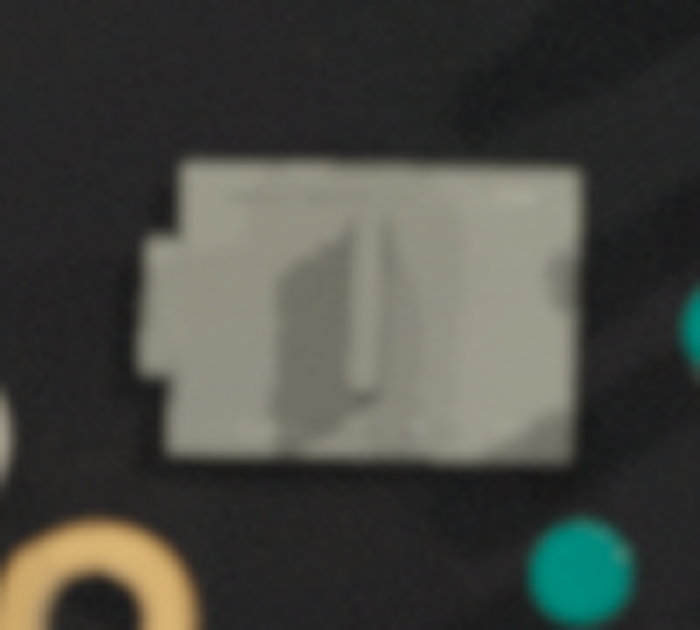

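The scene crop shows the teal-capped tube in the case at crop (305,250), standing in the -x bay near the +y lip. The jar is at (525,400) in the other bay, and the catch is at (550,520). In the top view the lid's tongue points to +y. Next I fit the poses from the corners.

```bash
python3 - <<'E'
from h import *
import pickle
from scipy.optimize import least_squares
np.set_printoptions(precision=1,suppress=True)
sp=pickle.load(open("scene0.pkl","rb"));tp=pickle.load(open("top0.pkl","rb"))
save(sp,"sc_lid",(160,160,250,240),8)
f=lambda U,o,s:(np.array(U,float)+.5)/s-.5+np.array(o)
cs=f([(182,226),(424,110),(655,430),(404,572)],(240,230),5)
ct=f([(170,425),(205,122),(608,180),(583,470)],(290,180),7)
C=np.array([(-62,86,66),(62,86,66),(62,-86,66),(-62,-86,66)],float)
def tr(v,P):
    c,s=np.cos(v[2]),np.sin(v[2]);return np.c_[v[0]+c*P[:,0]-s*P[:,1],v[1]+s*P[:,0]+c*P[:,1],P[:,2]]
for sets in ([(sp,cs)],[(tp,ct)],[(sp,cs),(tp,ct)]):
    r=least_squares(lambda v:np.concatenate([(proj(p,tr(v,C))-q).ravel() for p,q in sets]),[450,-160,0])
    print("case",r.x,np.degrees(r.x[2]),r.fun)
v=r.x
lt=f([(166,457),(180,160),(583,168),(575,463)],(160,195),7)
L=np.array([(-64,86,14),(64,86,14),(64,-89,14),(-64,-89,14)],float)
r=least_squares(lambda v:(proj(tp,tr(v,L))-lt).ravel(),[450,240,0]);print("lid",r.x,np.degrees(r.x[2]),r.fun)
# tube, jar top centre
print("tubecap",atz(sp,f([(307,250)],(240,230),5),98),atz(tp,f([(302,343)],(290,180),7),98))
print("jar",atz(sp,f([(527,395)],(240,230),5),56),atz(tp,f([(495,245)],(290,180),7),56))
E
```

```text
case [ 460.1 -157.9   -0.2] -14.090625839295871 [-0.4 -0.8 -0.3 -0.6  1.1 -0.  -0.3  1. ]
case [ 456.6 -161.1   -0.2] -13.316728538897445 [ 0.6 -1.4 -0.2  1.2 -0.5  0.3  0.1 -0. ]
case [ 458.7 -159.    -0.2] -13.802252234065147 [-0.6  0.1 -0.6  0.1  1.2  0.6 -0.1  1.9 -0.4 -2.3 -0.8  0.3 -1.1 -0.
 -0.9 -0.4]
lid [452.5 239.6  -0.1] -6.573315988792208 [ 0.4 -0.4  0.7  0.5 -0.6  0.3 -0.5 -0.3]
tubecap [[ 437.  -114.1   98. ]] [[ 436.8 -114.5   98. ]]
jar [[ 475.8 -208.3   56. ]] [[ 476.4 -211.    56. ]]
```

View pics/sc_lid.png

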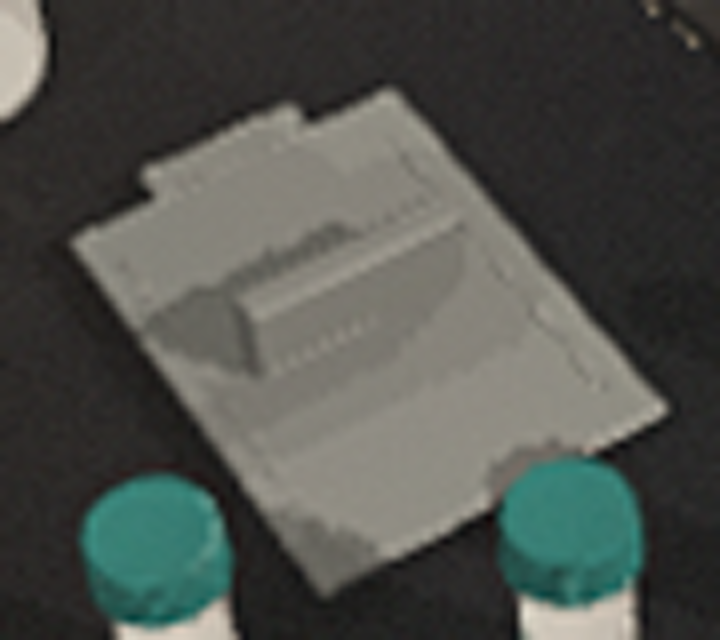

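```bash
python3 - <<'E'
from h import *
s=arm.read_state();M=R.from_quat(s["ee_rot"]).as_matrix();print(M.round(3),s["position"])
a=np.degrees(np.arctan2(M[1,1],M[0,1]));print("tool y heading",a, "need lid y:",90-6.6,"case y:",90-13.8)
v=[458.7,-159,np.radians(-13.8)]
c,si=np.cos(v[2]),np.sin(v[2])
for n,P in dict(pre=(-31.7,84),push=(-31.7,30)).items():
    print(n,[v[0]+c*P[0]-si*P[1],v[1]+si*P[0]+c*P[1]])
p=arm.get_image("wrist");save(p,"w0");print(p["xyz"],p["vfov"])
E
```

```text
[[ 0.921 -0.389 -0.   ]
 [-0.389 -0.921  0.   ]
 [-0.     0.    -1.   ]] [243.22121326 575.70844028 404.70949773]
tool y heading -112.90383861837773 need lid y: 83.4 case y: 76.2
pre [np.float64(447.9518537634653), np.float64(-69.86320988234957)]
push [np.float64(435.07104705422194), np.float64(-122.3044609974699)]
[306.96549603 550.3171919  374.54059516] 66.70028562777918
```

View pics/w0.png

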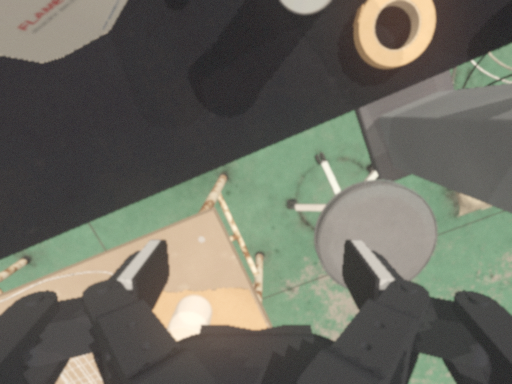

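Emit:
play_rows([
  [[0.33,-1.0,0],0.3,1],
  [[0.33,-1.0,0],0.3,1],
  [[0.33,-1.0,0],0.3,1],
  [[0.33,-1.0,0],0.3,1],
  [[0.33,-1.0,0],0.3,1],
  [[0.33,-1.0,0],0.3,1],
  [[0.33,-1.0,0],0.3,1],
])

```text
clock: 2.42
position: [342.4, 275.6, 405.2]
ee_rot: [0.993, -0.121, 0.0, -0.001]
contact_force: [-0.8, 0.4, -0.4]
gripper_width: -0.1
```

```bash
python3 - <<'E'
from h import *
import pickle
s=arm.read_state();print(s["clock"],s["position"],s["gripper_width"],s["contact_force"])
p=arm.get_image("wrist");save(p,"w1",s=1.5);print(p["xyz"]);pickle.dump(p,open("w1.pkl","wb"))
E
```

```text
2.425 [342.44637119 275.63793479 405.16690043] -0.1273816874920371 [-0.77416348  0.4472541  -0.41949751]
[409.54399773 260.34203214 375.03175349]
```

View pics/w1.png

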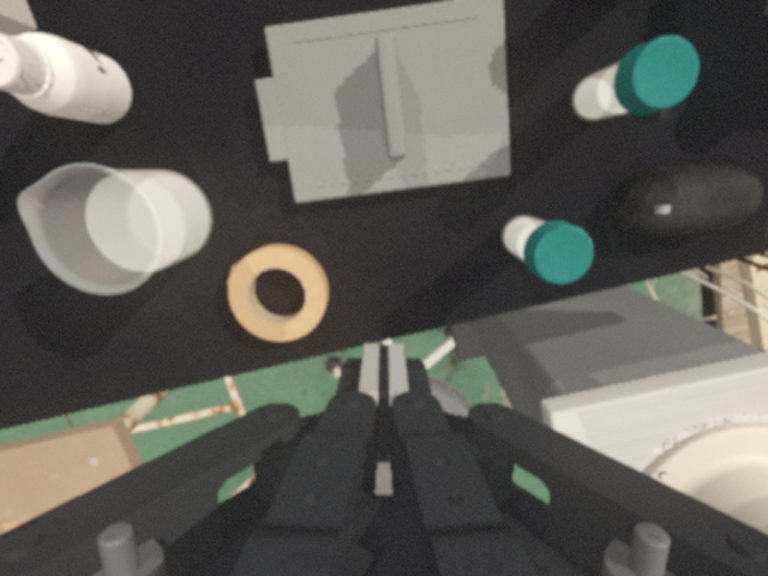

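Emit:
play_rows([
  [[0.3,-1.0,0],0,1],
  [[0.3,-1.0,0],0,1],
  [[0.3,-1.0,0],0,1],
  [[0.3,-1.0,0],0,1],
  [[0.3,-1.0,0],0,1],
  [[0.3,-1.0,0],0,1],
  [[0.3,-1.0,0],0,1],
])

```text
clock: 3.35
position: [432.9, -23.0, 404.7]
ee_rot: [0.993, -0.121, -0.0, -0.0]
contact_force: [0.3, 0.7, -0.3]
gripper_width: -0.1
```

```bash
python3 - <<'E'
from h import *
import pickle
from scipy.optimize import least_squares
s=arm.read_state();print(s["clock"],s["position"],s["gripper_width"],s["contact_force"])
p=arm.get_image("wrist");save(p,"w2",s=1.5);print(p["xyz"]);pickle.dump(p,open("w2.pkl","wb"))
p=pickle.load(open("w1.pkl","rb"))
q=(np.array([(265,26),(511,177),(297,202),(386,36),(397,157)])+.5)/1.5-.5
L=np.array([(64,86,14),(-64,-89,14),(-64,86,14),(40,0,46),(-40,0,46)],float)
def tr(v,P):
    c,s=np.cos(v[2]),np.sin(v[2]);return np.c_[v[0]+c*P[:,0]-s*P[:,1],v[1]+s*P[:,0]+c*P[:,1],P[:,2]]
r=least_squares(lambda v:(proj(p,tr(v,L))-q).ravel(),[450,240,0]);print("lid",r.x,np.degrees(r.x[2]),r.fun.round(1))
E
```

```text
3.35 [432.87373372 -22.9533582  404.67471515] -0.05765412786076021 [ 0.33739056  0.67368807 -0.2836817 ]
[499.97521968 -38.13656511 374.50079736]
lid [ 4.54402923e+02  2.43341691e+02 -1.26377866e-01] -7.240918344916109 [ 0.  -0.1  0.3  0.  -1.4  0.7 -0.1 -1.2  1.   0.9]
```

View pics/w2.png

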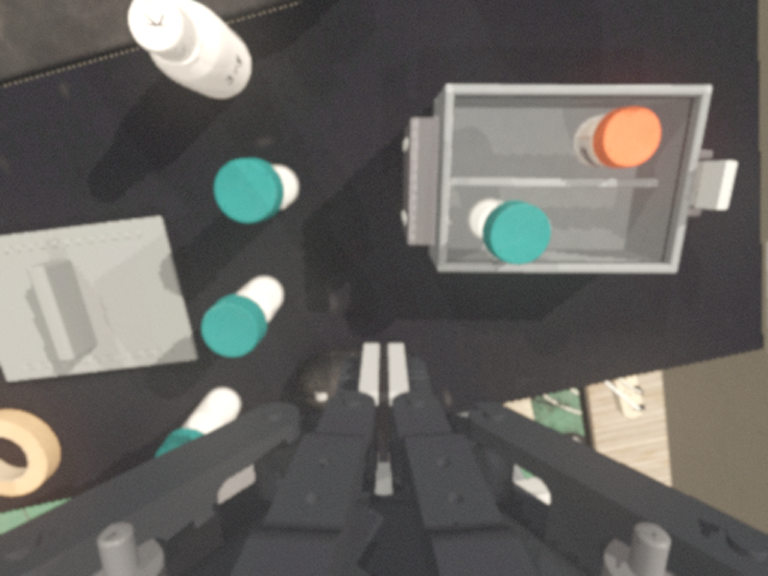

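```bash
python3 - <<'E'
from h import *
import pickle
p=pickle.load(open("w2.pkl","rb"));save(p,"w2c",(265,45,505,195),3.3)
E
```

```text
(no output)
```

View pics/w2c.png

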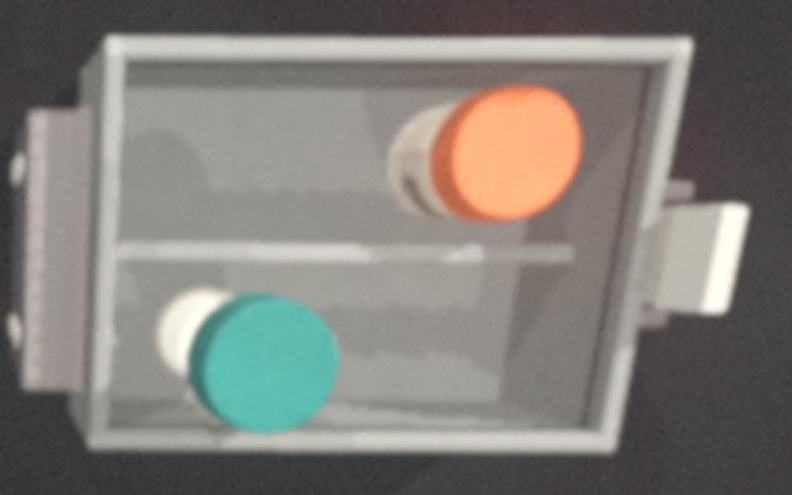

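```bash
python3 - <<'E'
from h import *
import pickle
from scipy.optimize import least_squares
np.set_printoptions(precision=1,suppress=True)
p=pickle.load(open("w2.pkl","rb"))
f=lambda U:(np.array(U,float)+.5)/3.3-.5+np.array([265,45])
q=f([(107,36),(692,38),(614,452),(88,448),(125,60),(670,60),(590,430),(110,430)])
C=np.array([(62,86,66),(62,-86,66),(-62,-86,66),(-62,86,66),(56,80,66),(56,-80,66),(-56,-80,66),(-56,80,66)],float)
def tr(v,P):
    c,s=np.cos(v[2]),np.sin(v[2]);return np.c_[v[0]+c*P[:,0]-s*P[:,1],v[1]+s*P[:,0]+c*P[:,1],P[:,2]]
for n in (4,8):
    r=least_squares(lambda v:(proj(p,tr(v,C[:n]))-q[:n]).ravel(),[450,-160,-.2]);print(r.x,np.degrees(r.x[2]),r.fun)
v=r.x
print("cap",atz(p,f([(268,362)]),98),"jar",atz(p,f([(507,152)]),56))
X=atz(p,f([(268,362)]),98)[0]-[v[0],v[1],0];c,s=np.cos(v[2]),np.sin(v[2]);print("in case",c*X[0]+s*X[1],-s*X[0]+c*X[1])
E
```

```text
[ 461.2 -157.3   -0.2] -14.225663194947069 [-0.6 -0.1  0.6  0.1 -0.1 -0.   0.   0.1]
[ 461.3 -157.2   -0.2] -14.234773409377226 [-0.7 -0.2  0.4  0.  -0.2 -0.1 -0.1  0.  -0.3 -0.7 -0.4  0.1  2.5  1.1
 -1.   0.1]
cap [[ 442.8 -111.9   98. ]] jar [[ 481.1 -205.6   56. ]]
in case -29.036653124361607 39.30672464511564
```

Emit:
play_rows([
  [[0.067,-0.16,0],0,1],
  [[0.067,-0.16,-0.2],0,1],
  [[0.067,-0.16,-0.4],0,1],
  [[0.067,-0.16,-0.492],0,1],
  [[0.067,-0.16,-0.492],0,1],
])

```text
clock: 4.03
position: [452.1, -68.7, 254.9]
ee_rot: [0.993, -0.118, -0.003, 0.001]
contact_force: [-0.5, -0.9, -0.6]
gripper_width: -0.1
```

```bash
python3 - <<'E'
from h import *
s=arm.read_state();print(s["clock"],s["position"],s["gripper_width"],s["contact_force"])
p=arm.get_image("scene");save(p,"s3",(240,200,420,350),4)
E
```

```text
4.025 [452.05950337 -68.73817257 254.92979767] -0.14949768105051064 [-0.50897937 -0.85945697 -0.58351662]
```

View pics/s3.png

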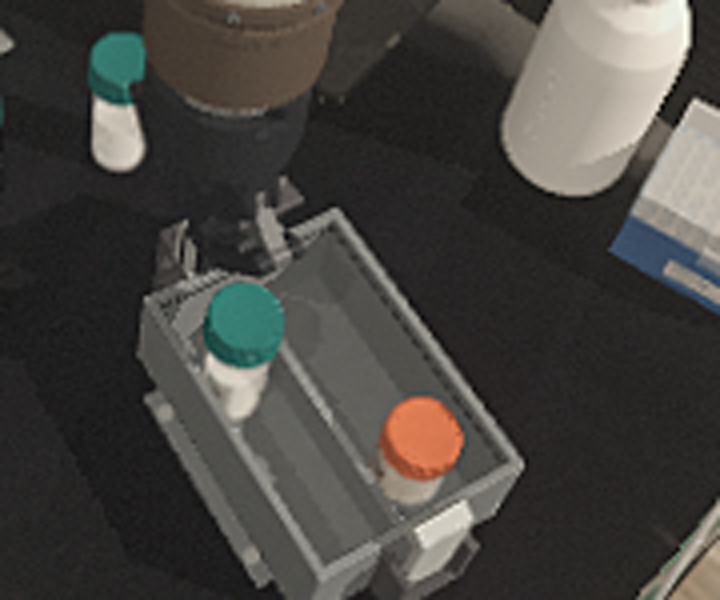

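The fingers are behind the cap at crop (215,260) and touch nothing. I push along -y of the case.

Emit:
play_rows([
  [[-0.006,-0.024,0.006],0,1],
  [[-0.012,-0.048,0.006],0,1],
  [[-0.018,-0.072,0.006],0,1],
  [[-0.024,-0.096,0.006],0,1],
  [[-0.03,-0.12,0.006],0,1],
  [[-0.036,-0.144,0.006],0,1],
  [[-0.042,-0.168,0.006],0,1],
  [[-0.045,-0.18,0.006],0,1],
])

```text
clock: 5.08
position: [439.3, -123.1, 258.1]
ee_rot: [0.993, -0.118, -0.001, -0.0]
contact_force: [0.2, -0.2, 0.6]
gripper_width: 0.1
```

```bash
python3 - <<'E'
from h import *
s=arm.read_state();print(s["clock"],s["position"],s["gripper_width"],s["contact_force"])
p=arm.get_image("scene");save(p,"s4",(240,200,420,350),4)
E
```

```text
5.075 [ 439.25084218 -123.13567972  258.12812612] 0.11588773130710572 [ 0.23298693 -0.21007342  0.63791331]
```

View pics/s4.png

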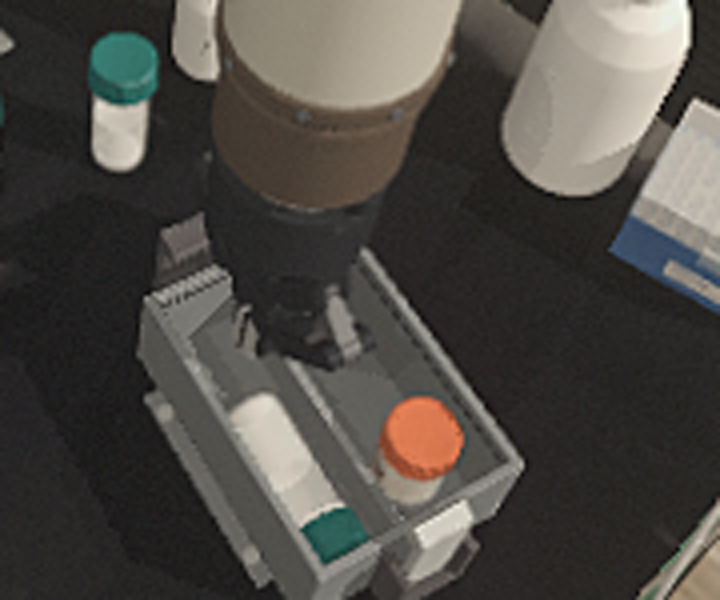

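The tube now lies in its bay, foot at crop (265,415) and cap at (335,530), with the jar upright. Next, the lid.

Emit:
play_rows([
  [[0,0,0.2],0,1],
  [[0,0.1,0.4],0.2,1],
  [[0.02,0.3,0.45],0.2,0],
  [[0.04,0.5,0.45],0.2,-1],
  [[0.05,0.7,0.45],0.2,-1],
  [[0.05,0.9,0.45],0.2,-1],
  [[0.05,1.0,0.45],0.2,-1],
  [[0.05,1.0,0.45],0.2,-1],
])

```text
clock: 6.12
position: [454.1, 178.7, 392.8]
ee_rot: [0.998, -0.065, -0.001, 0.0]
contact_force: [-0.4, -0.2, 1.3]
gripper_width: 85.6
```

```bash
python3 - <<'E'
from h import *
import pickle
s=arm.read_state();print(s["clock"],s["position"],s["gripper_width"],s["contact_force"])
M=R.from_quat(s["ee_rot"]).as_matrix();print(np.degrees(np.arctan2(-M[1,1],-M[0,1])))
p=arm.get_image("wrist");save(p,"w5",s=1.5);print(p["xyz"]);pickle.dump(p,open("w5.pkl","wb"))
p=arm.get_image("scene");save(p,"s5",(240,200,420,350),4);pickle.dump(p,open("s5.pkl","wb"))
E
```

```text
6.125 [454.08504228 178.7185082  392.8012238 ] 85.63552440177729 [-0.42669953 -0.16119238  1.26105426]
82.60075857597364
[522.51417513 171.01345202 362.43686944]
```

View pics/w5.png

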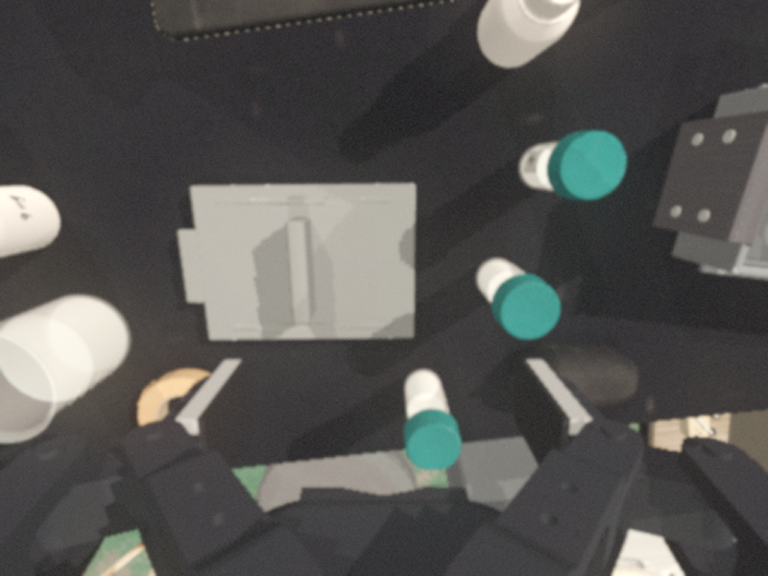

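View pics/s5.png

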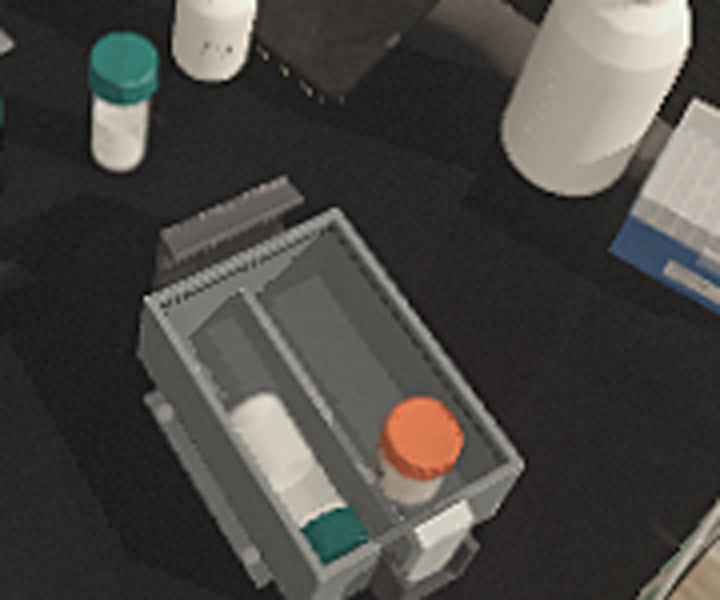

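```bash
python3 - <<'E'
from h import *
import pickle
from scipy.optimize import least_squares
p=pickle.load(open("w5.pkl","rb"))
q=(np.array([(191,185),(416,183),(414,337),(207,339),(299,221),(303,325)])+.5)/1.5-.5
L=np.array([(64,86,14),(64,-89,14),(-64,-89,14),(-64,86,14),(40,0,46),(-40,0,46)],float)
def tr(v,P):
    c,s=np.cos(v[2]),np.sin(v[2]);return np.c_[v[0]+c*P[:,0]-s*P[:,1],v[1]+s*P[:,0]+c*P[:,1],P[:,2]]
r=least_squares(lambda v:(proj(p,tr(v,L))-q).ravel(),[450,240,0]);print("lid",r.x,np.degrees(r.x[2]),r.fun.round(1))
p=arm.get_image("top");save(p,"t5",(150,180,300,300),5)
E
```

```text
lid [ 4.55352551e+02  2.42625850e+02 -1.24893871e-01] -7.155891674998547 [-0.1 -0.4  0.9  0.5  0.5  0.8  1.6 -0.  -1.9 -0.6 -0.6  0. ]
```

Emit:
play_rows([
  [[0.003,0.214,0],0,-1],
  [[0.003,0.214,-0.2],0,-1],
  [[0.003,0.214,-0.4],0,-1],
  [[0.003,0.214,-0.58],0,-1],
  [[0.003,0.214,-0.656],0,-1],
  [[0.003,0.214,-0.656],0,-1],
])

```text
clock: 7.02
position: [454.8, 238.8, 194.6]
ee_rot: [0.998, -0.067, -0.003, 0.002]
contact_force: [0.2, -0.9, 0.7]
gripper_width: 85.3
```

```bash
python3 - <<'E'
from h import *
import pickle
s=arm.read_state();print(s["clock"],s["position"],s["gripper_width"],s["contact_force"])
p=arm.get_image("wrist");save(p,"w6",s=1.5);pickle.dump(p,open("w6.pkl","wb"))
E
```

```text
7.025 [454.83593668 238.83060411 194.56911627] 85.30999351988142 [ 0.1648373  -0.90152564  0.66514325]
```

View pics/w6.png

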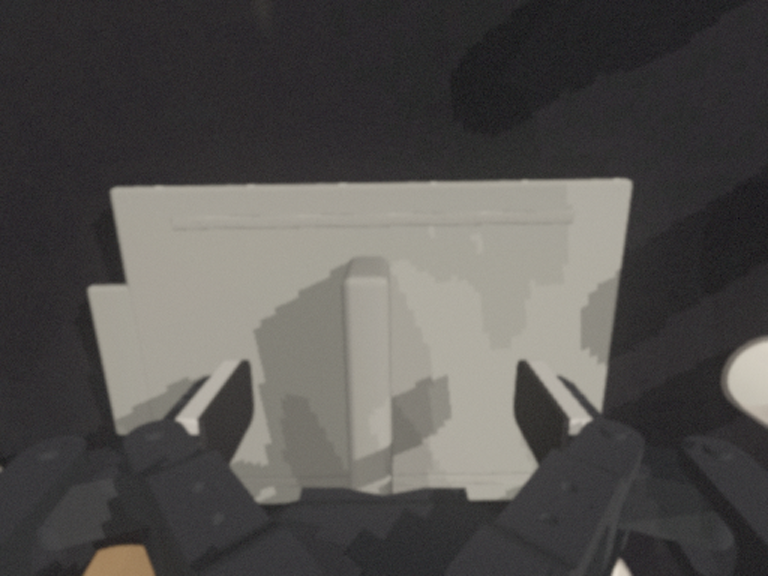

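The bar stands between the open pads, slightly to the +y side at (368,380). I shift 4 mm to it and close.

Emit:
play_rows([
  [[0.002,0.014,0.004],0,-1],
  [[0.002,0.014,0.004],0,0.3],
  [[0.002,0.014,0.004],0,1],
  [[0.002,0.014,0.004],0,1],
  [[0.002,0.014,0.004],0,1],
  [[0.002,0.014,0.004],0,1],
  [[0.002,0.014,0.004],0,1],
])

```text
clock: 7.95
position: [456.1, 243.9, 197.6]
ee_rot: [0.998, -0.067, -0.002, 0.001]
contact_force: [-1.2, -0.0, 4.1]
gripper_width: 13.1
```

Emit:
play_rows([
  [[0,0,0.05],0,1],
  [[0,0,0.15],0,1],
  [[0,0,0.3],0,1],
  [[0,0,0.45],0,1],
  [[0,0,0.5],0,1],
  [[0,0,0.5],0,1],
])

```text
clock: 8.7
position: [455.8, 243.7, 348.1]
ee_rot: [0.998, -0.067, -0.001, -0.0]
contact_force: [-1.3, 0.7, -3.5]
gripper_width: 13.1
```

```bash
python3 - <<'E'
from h import *
import pickle
s=arm.read_state();print(s["clock"],s["position"],s["gripper_width"],s["contact_force"],s["wrist_torque"])
p=arm.get_image("wrist");save(p,"w7",s=1.5);pickle.dump(p,open("w7.pkl","wb"))
E
```

```text
8.7 [455.75225066 243.66110479 348.12885919] 13.089606695825731 [-1.2668084   0.74407193 -3.49014193] [-0.04107765 -0.01157794 -0.02152232]
```

View pics/w7.png

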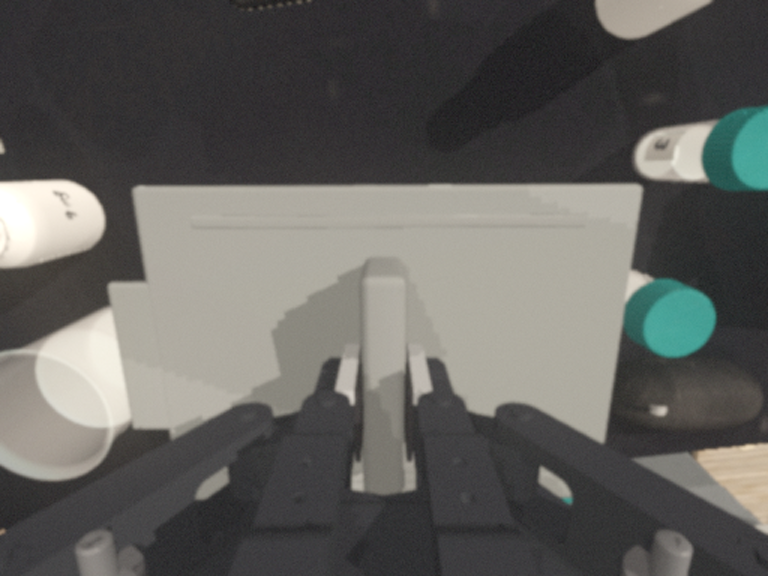

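```bash
python3 - <<'E'
from h import *
import pickle
from scipy.optimize import least_squares
p=pickle.load(open("w7.pkl","rb"))
q=(np.array([(134,187),(642,184),(384,279),(384,492),(110,284)])+.5)/1.5-.5
z=348.1-197.6
L=np.array([(64,86,14),(64,-89,14),(40,0,46),(-40,0,46)],float)
def tr(v,P):
    c,s=np.cos(v[2]),np.sin(v[2]);return np.c_[v[0]+c*P[:,0]-s*P[:,1],v[1]+s*P[:,0]+c*P[:,1],P[:,2]+v[3]]
r=least_squares(lambda v:(proj(p,tr(v,L))-q[:4]).ravel(),[450,240,0,z]);print("lid",r.x,np.degrees(r.x[2]),r.fun.round(1))
def tr6(v,P): return R.from_rotvec(v[3:]).apply(P)+v[:3]
r=least_squares(lambda v:np.r_[(proj(p,tr6(v,L))-q[:4]).ravel(),(v[2]-z)/2],[455,243,z,0,0,-.12]);print("lid6",r.x,np.degrees(r.x[3:]),r.fun.round(1))
s=arm.read_state();print(s["position"]); M=R.from_quat(s["ee_rot"]).as_matrix();print(np.degrees(np.arctan2(-M[1,1],-M[0,1])),(np.array([r.x[0],r.x[1],z])-s["position"])@M)
E
```

```text
lid [ 4.55007224e+02  2.44697401e+02 -1.29119645e-01  1.46063613e+02] -7.398010714640041 [ 2.4 -0.5 -2.5 -0.1 -0.2 -3.9  0.4  5.1]
lid6 [ 4.56329633e+02  2.44527889e+02  1.44046507e+02 -4.84684401e-03
 -6.64743964e-02 -1.28959964e-01] [-0.27770371 -3.80870236 -7.38886168] [-0.  -0.8 -0.  -0.5 -0.3  0.3  0.4  1.2 -3.2]
[455.49851639 243.46354516 346.68007279]
82.29358558357366 [  1.62774531  -1.62365122 196.17124852]
```

```bash
python3 - <<'E'
from h import *
import pickle
p=pickle.load(open("w7.pkl","rb"))
q=(np.array([(134,187),(642,184),(384,279)])+.5)/1.5-.5
A=atz(p,q[:2],164.5);B=atz(p,q[2:],196.5);print(A,B,np.linalg.norm(A[0]-A[1]))
d=(A[0]-A[1]);d/=np.linalg.norm(d);print("yaw",np.degrees(np.arctan2(-d[0],d[1])));e=np.array([d[1],-d[0],0])
m=A.mean(0);print("origin",m-e*64+d*1.5, "from bar",B[0]-40*e)
E
```

```text
[[529.31594561 320.58683116 164.5       ]
 [507.28117014 149.37778129 164.5       ]] [[493.98351423 239.53988503 196.5       ]] 172.62117508789623
yaw -7.333709558516514
origin [455.01358126 244.63951777 164.5       ] from bar [454.31073369 244.64581145 196.5       ]
```

Emit:
play_rows([
  [[0,-0.1,0],-0.05,1],
  [[0,-0.25,0],-0.15,1],
  [[0,-0.4,0],-0.23,1],
  [[0,-0.55,0],-0.23,1],
  [[0,-0.7,0],-0.23,1],
  [[0,-0.85,0],-0.23,1],
  [[0,-1.0,0],-0.23,1],
  [[0,-1.0,0],-0.23,1],
])

```text
clock: 9.75
position: [454.6, -58.8, 344.3]
ee_rot: [0.992, -0.13, -0.005, 0.002]
contact_force: [0.1, 1.6, -2.3]
gripper_width: 12.8
```

```bash
python3 - <<'E'
from h import *
import pickle
s=arm.read_state();print(s["clock"],s["position"],s["gripper_width"],s["contact_force"])
M=R.from_quat(s["ee_rot"]).as_matrix();print(np.degrees(np.arctan2(-M[1,1],-M[0,1])))
p=arm.get_image("wrist");save(p,"w8",s=1.5);pickle.dump(p,open("w8.pkl","wb"))
E
```

```text
9.75 [454.55382678 -58.83444123 344.34401999] 12.762955977319692 [ 0.12150521  1.6121791  -2.32892303]
75.10832146937635
```

View pics/w8.png

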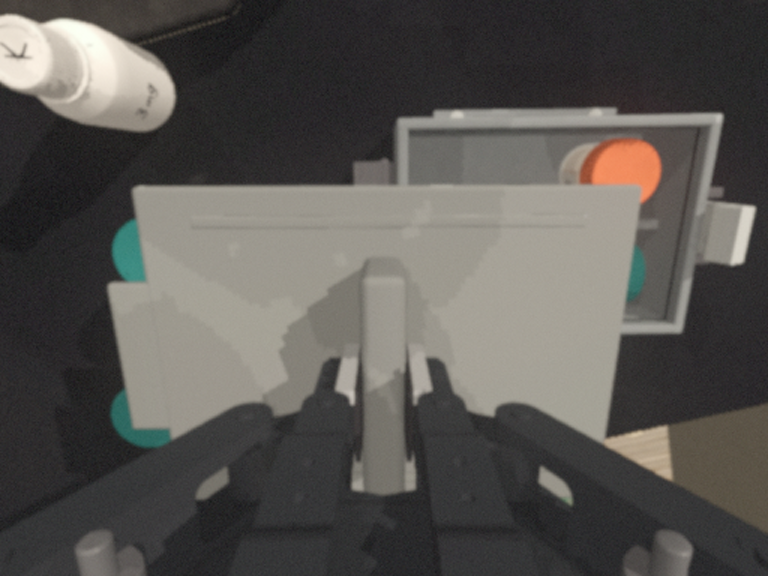

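Emit:
play_rows([
  [[0.005,-0.1,0],0,1],
  [[0.014,-0.25,0],0.01,1],
  [[0.014,-0.371,0],0.01,1],
  [[0.014,-0.371,-0.05],0.01,1],
  [[0.014,-0.371,-0.12],0.01,1],
  [[0.014,-0.371,-0.16],0.01,1],
  [[0.014,-0.371,-0.16],0.01,1],
])

```text
clock: 10.68
position: [459.0, -168.3, 295.3]
ee_rot: [0.992, -0.126, -0.006, 0.002]
contact_force: [0.1, 1.1, -2.4]
gripper_width: 12.8
```

```bash
python3 - <<'E'
from h import *
import pickle
s=arm.read_state();print(s["clock"],s["position"],s["gripper_width"],s["contact_force"])
M=R.from_quat(s["ee_rot"]).as_matrix();print(np.degrees(np.arctan2(-M[1,1],-M[0,1])))
p=arm.get_image("scene");save(p,"s9",(240,180,420,350),3.5);pickle.dump(p,open("s9.pkl","wb"))
p=arm.get_image("wrist");save(p,"w9",s=1.5);pickle.dump(p,open("w9.pkl","wb"))
E
```

```text
10.675 [ 459.0126243  -168.33979965  295.30075365] 12.823498099503693 [ 0.06198173  1.05720378 -2.40293275]
75.57269329961034
```

View pics/s9.png

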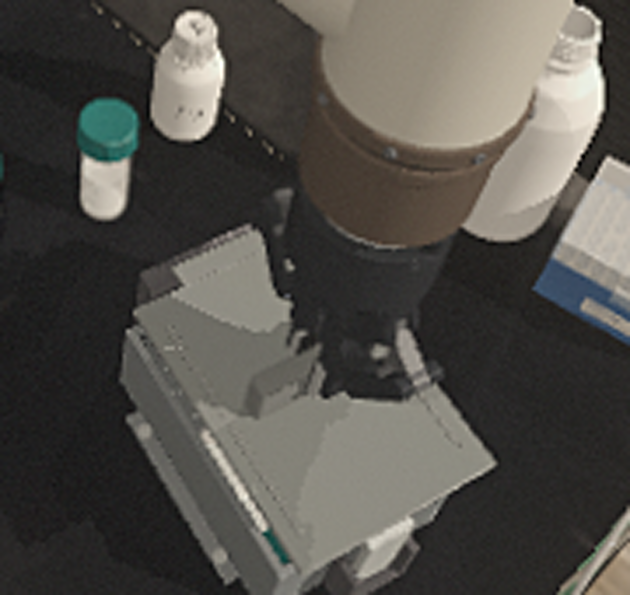

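View pics/w9.png

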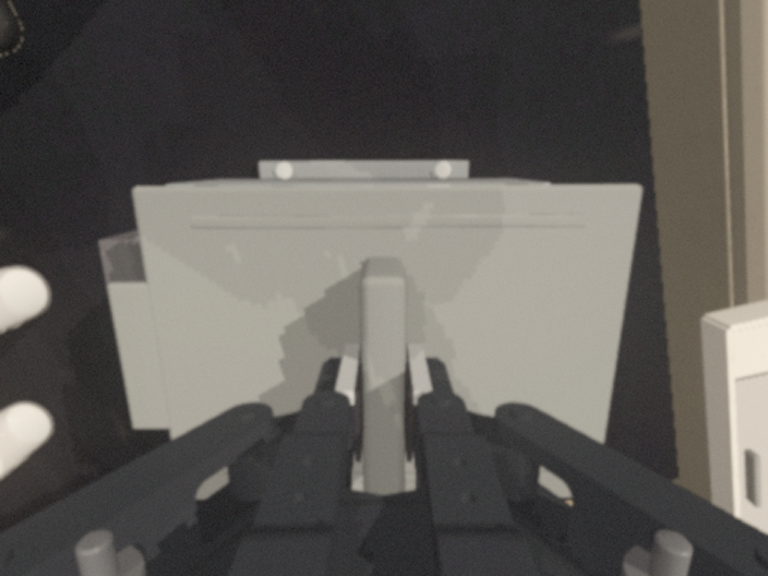

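```bash
python3 - <<'E'
from h import *
import pickle
p=pickle.load(open("s9.pkl","rb"))
def tr(v,P):
    P=np.array(P,float);c,s=np.cos(v[2]),np.sin(v[2]);return np.c_[v[0]+c*P[:,0]-s*P[:,1],v[1]+s*P[:,0]+c*P[:,1],P[:,2]]
L=[(64,-89,111.7),(-64,-89,111.7),(-64,86,111.7),(64,86,111.7),(0,100,111.7)]
C=[(-62,86,66),(-62,-86,66),(-40,90.5,79.5),(40,90.5,79.5)]
im=cv2.resize(p["pixels"][180:350,240:420],None,fx=4.4,fy=3.5*4.4/3.5)
f=lambda uv:((uv-[240,180]+.5)*4.4-.5)
for P,v,col in((L,[458.2,-167.4,np.radians(-14.2)],(255,0,0)),(C,[461,-157.5,np.radians(-14.2)],(0,255,0))):
    for u in f(proj(p,tr(v,P))): cv2.circle(im,tuple(int(a) for a in u.round()),3,col,1)
cv2.imwrite("pics/s9o.png",im[:590,:,::-1] if 0 else im[:,:,::-1][-600:])
E
```

```text
(no output)
```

View pics/s9o.png

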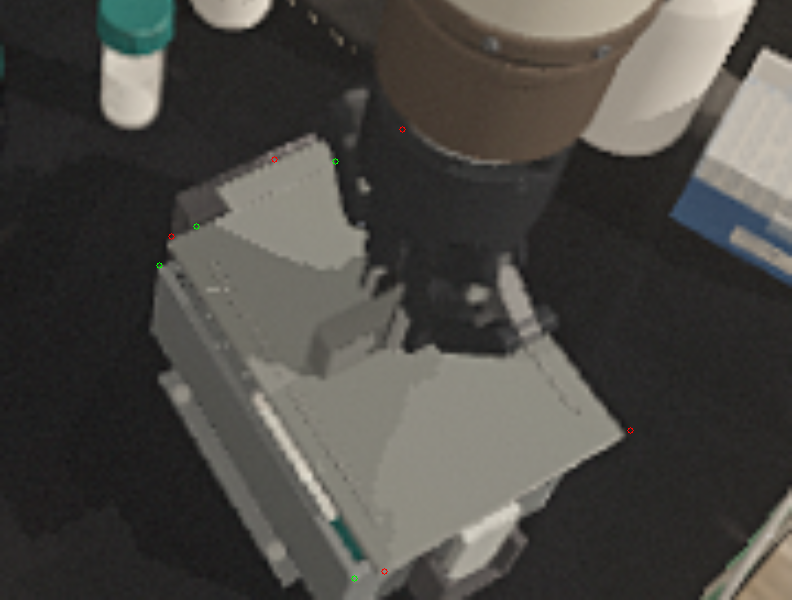

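Predicted lid corners (red) and the visible ones agree within about 2 mm. The lid front is over the catch and the tongue tip is just short of the lip, so I lower gently onto the catch nose.

Emit:
play_rows([
  [[0.002,-0.007,0],0,1],
  [[0.002,-0.007,-0.01],0,1],
  [[0.002,-0.007,-0.02],0,1],
  [[0.002,-0.007,-0.03],0,1],
  [[0.002,-0.007,-0.035],0,1],
  [[0.002,-0.007,-0.035],0,1],
])

```text
clock: 11.52
position: [460.1, -170.7, 286.2]
ee_rot: [0.992, -0.126, -0.005, 0.002]
contact_force: [0.6, 0.6, -1.8]
gripper_width: 12.8
```

Emit:
play_rows([
  [[0,0,-0.005],0,1],
  [[0,0,-0.009],0,1],
  [[0,0,-0.012],0,1],
  [[0,0,-0.012],0,1],
])

```text
clock: 12.02
position: [460.1, -170.7, 282.5]
ee_rot: [0.992, -0.126, -0.005, 0.002]
contact_force: [0.5, -0.4, -1.5]
gripper_width: 12.8
```

Emit:
play_rows([
  [[0,0,-0.004],0,1],
  [[0,0,-0.008],0,1],
  [[0,0,-0.012],0,1],
  [[0,0,-0.012],0,1],
])

```text
clock: 12.52
position: [460.5, -170.6, 279.3]
ee_rot: [0.992, -0.125, -0.004, 0.001]
contact_force: [0.2, 2.4, 2.1]
gripper_width: 12.5
```

```bash
python3 - <<'E'
from h import *
s=arm.read_state();print(s["clock"],s["position"],s["contact_force"],s["wrist_torque"])
p=arm.get_image("scene");save(p,"s10",(260,220,400,350),4.5)
E
```

```text
12.525 [ 460.5117571  -170.56557909  279.29436438] [0.16953693 2.43300179 2.12341579] [ 0.5584545  -0.18073487 -0.05755953]
```

View pics/s10.png

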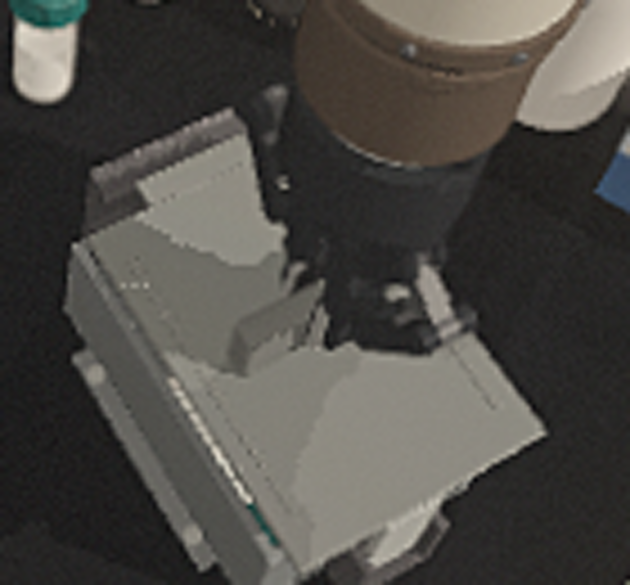

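The front bears on the catch nose: about 4.5 N and 0.56 N m. I open the jaws slowly so that the tongue end sinks to the rim.

Emit:
play_rows([
  [[0,0,0],0,0.66],
  [[0,0,0],0,0.64],
  [[0,0,-0.005],0,0.62],
  [[0,0,-0.01],0,0.6],
  [[0,0,-0.015],0,0.58],
  [[0,0,-0.018],0,0.56],
  [[0,0,-0.018],0,0.54],
])

```text
clock: 13.45
position: [460.5, -170.6, 273.7]
ee_rot: [0.992, -0.125, -0.004, 0.002]
contact_force: [0.6, 2.1, -0.2]
gripper_width: 19.4
```

```bash
python3 - <<'E'
from h import *
import pickle
s=arm.read_state();print(s["clock"],s["position"],s["gripper_width"],s["contact_force"],s["wrist_torque"])
p=arm.get_image("scene");save(p,"s11",(260,220,400,350),4.5)
p=arm.get_image("wrist");save(p,"w11",s=1.5);pickle.dump(p,open("w11.pkl","wb"))
E
```

```text
13.45 [ 460.48233867 -170.55803433  273.74891146] 19.395624391692074 [ 0.61837015  2.05171525 -0.18917819] [ 0.75130001 -0.26073031  0.04102909]
```

View pics/s11.png

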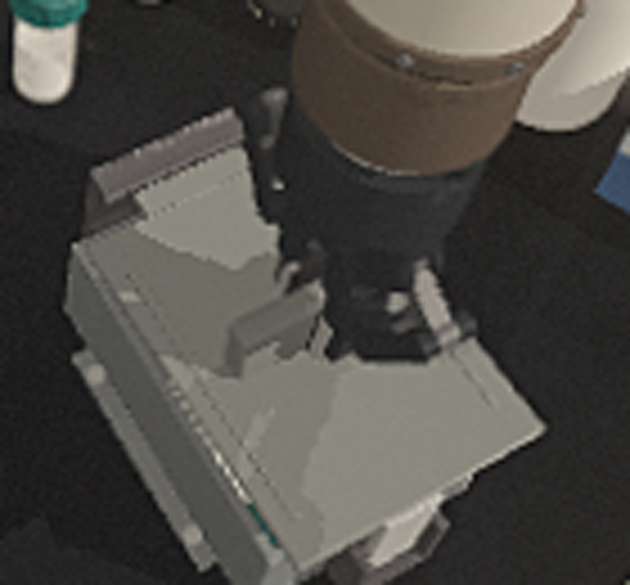

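View pics/w11.png

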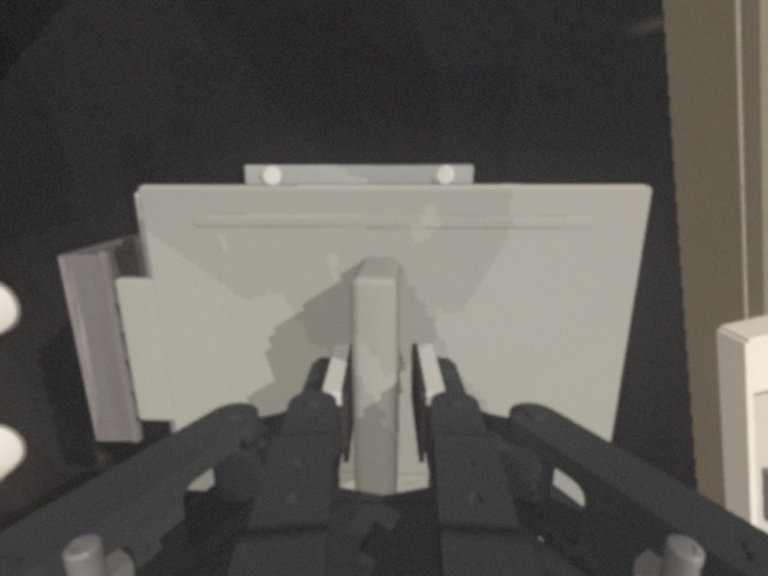

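Emit:
play_rows([
  [[0,0,0],0,0.5],
  [[0,0,0],0,0.46],
  [[0,0,0],0,0.42],
  [[0,0,0],0,0.4],
])

```text
clock: 14.05
position: [460.4, -170.7, 273.8]
ee_rot: [0.992, -0.125, -0.004, 0.002]
contact_force: [0.2, 1.6, -0.8]
gripper_width: 25.9
```

```bash
python3 - <<'E'
from h import *
import pickle
s=arm.read_state();print(s["clock"],s["position"],s["gripper_width"],s["contact_force"],s["wrist_torque"])
p=arm.get_image("scene");save(p,"s12",(260,220,400,350),4.5);pickle.dump(p,open("s12.pkl","wb"))
p=arm.get_image("wrist");save(p,"w12",s=1.5);pickle.dump(p,open("w12.pkl","wb"))
E
```

```text
14.05 [ 460.40576541 -170.66122848  273.84799276] 25.878996686485255 [ 0.15244847  1.64649138 -0.83559602] [ 0.33230209 -0.06685137  0.02030312]
```

View pics/s12.png

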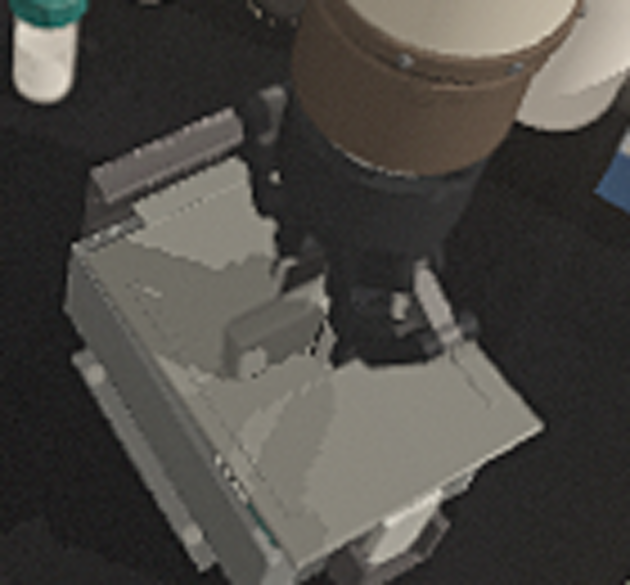

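View pics/w12.png

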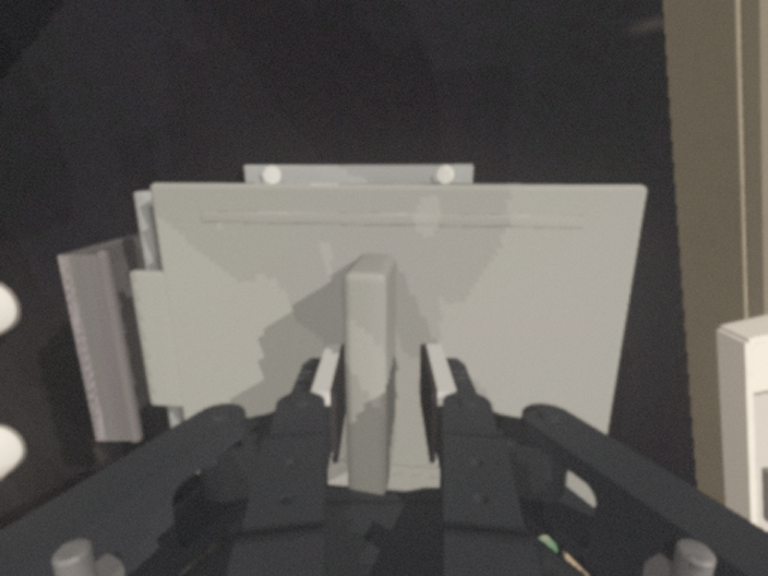

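Emit:
play_rows([
  [[0,0,0],0,0.34],
  [[0,0,0],0,0.28],
  [[0,0,0],0,0.24],
  [[0,0,0],0,0.2],
])

```text
clock: 14.65
position: [460.4, -170.7, 273.9]
ee_rot: [0.992, -0.125, -0.004, 0.002]
contact_force: [-0.8, 0.1, 0.5]
gripper_width: 34.3
```

```bash
python3 - <<'E'
from h import *
import pickle
s=arm.read_state();print(s["clock"],s["position"],s["gripper_width"],s["contact_force"],s["wrist_torque"])
p=arm.get_image("scene");save(p,"s13",(260,220,400,350),4.5);pickle.dump(p,open("s13.pkl","wb"))
p=arm.get_image("wrist");save(p,"w13",s=1.5);pickle.dump(p,open("w13.pkl","wb"))
E
```

```text
14.65 [ 460.40971243 -170.69479635  273.90128799] 34.25752858019333 [-0.75036761  0.0911346   0.45406509] [ 0.06278914 -0.06089729  0.01498285]
```

View pics/s13.png

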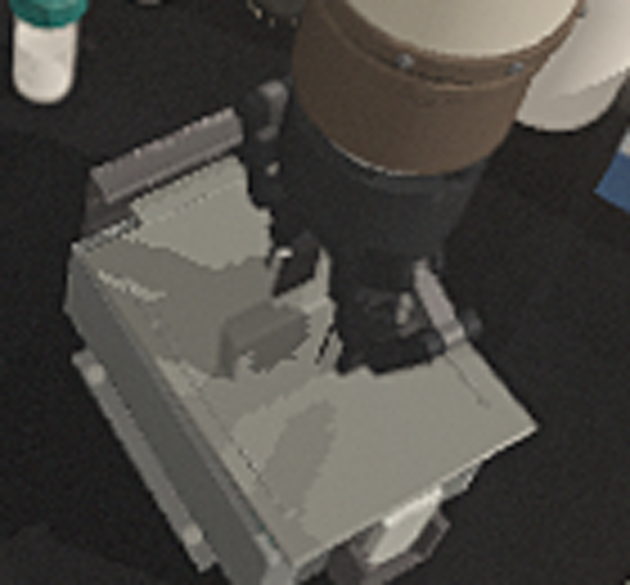

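View pics/w13.png

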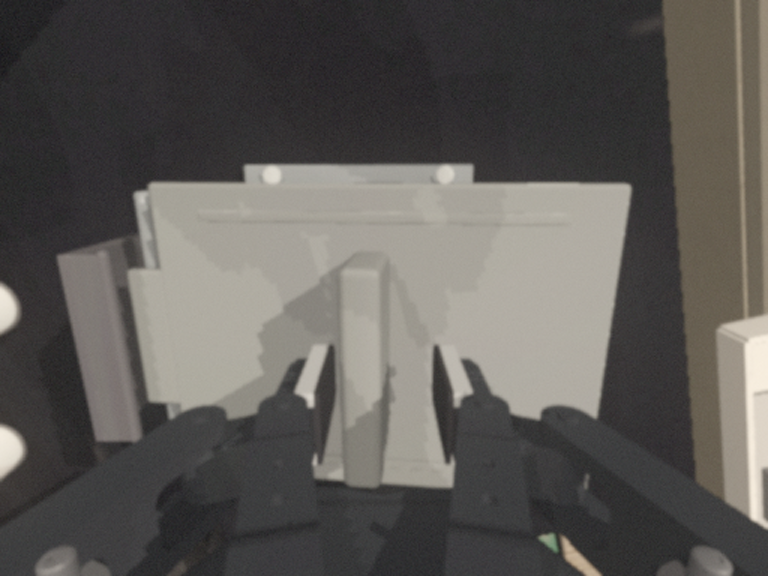

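```bash
cat > fit.py <<'E'
from h import *
import pickle
from scipy.optimize import least_squares
v=[461,-157.5,np.radians(-14.2)]
Rc=R.from_euler('z',v[2])
def toW(x,P): return Rc.apply(R.from_euler('zyx',[x[5],x[4],x[3]]).apply(P)+x[:3])+[v[0],v[1],0]
def fit(obs,x0=[0,-10,75,-.1,0,0]):
    def res(x):
        return np.concatenate([ (proj(p,toW(x,np.array(P,float)))-q).ravel() for p,P,q in obs]+[x[4:5]*100])
    r=least_squares(res,x0,loss='soft_l1');x=r.x
    print("lid in case xyz",x[:3].round(1),"rot deg xyz",np.degrees(x[3:]).round(1),"res",r.fun.round(1))
    e=R.from_euler('zyx',[x[5],x[4],x[3]])
    for n,P in dict(tongue_tip_top=(0,100,14),front_top=(0,-89,14),rib_front=(0,-78,0),rib_back=(0,78,0),bartop=(0,0,46)).items(): print(n,(e.apply(P)+x[:3]).round(1))
    return x
E
python3 - <<'E'
from fit import *
w=pickle.load(open("w13.pkl","rb"));s=pickle.load(open("s13.pkl","rb"))
fw=lambda U:(np.array(U,float)+.5)/1.5-.5
fs=lambda U:(np.array(U,float)+.5)/4.5-.5+np.array([260,220])
ow=(w,[(64,86,14),(64,-89,14),(31,100,14),(40,0,46)],fw([(150,184),(631,186),(131,270),(362,277)]))
os=(s,[(64,-89,14),(-64,-89,14),(-31,100,14),(31,100,14)],fs([(537,428),(296,570),(133,205),(237,157)]))
fit([ow]);fit([os]);fit([ow,os])
E
```

```text
lid in case xyz [  0.  -10.7  65.2] rot deg xyz [-6.  -0.5  0. ] res [ 0.2  1.6  0.2  0.5 -0.4 -0.2 -0.  -3.3 -0.8]
tongue_tip_top [-0.2 90.3 68.7]
front_top [ -0.  -97.7  88.5]
rib_front [  0.1 -88.2  73.4]
rib_back [-0.1 66.9 57.1]
bartop [ -0.4  -5.8 111. ]
lid in case xyz [ 6.4 -7.2 53.2] rot deg xyz [-4.8 -0.   0.2] res [-0.   0.3  0.2 -0.3 -0.4  0.3  0.3 -0.3 -0. ]
tongue_tip_top [ 5.9 93.6 58.9]
front_top [  6.7 -94.7  74.6]
rib_front [  6.7 -84.9  59.7]
rib_back [ 6.  70.6 46.7]
bartop [ 6.3 -3.4 99.1]
lid in case xyz [  0.1 -10.7  65.5] rot deg xyz [-6.  -0.3  0. ] res [ 0.2  1.4  0.4  0.3 -0.5 -0.4 -0.  -3.7  0.3  0.2 -0.8  0.2 -1.7  0.3
 -0.5 -0.5 -0.6]
tongue_tip_top [-0.1 90.2 68.9]
front_top [  0.1 -97.7  88.7]
rib_front [  0.2 -88.2  73.7]
rib_back [ 0.  66.9 57.3]
bartop [ -0.2  -5.8 111.2]
```

The lid is free of the jaws and tilted about 6°. The tongue tip is at case y≈90 with its top at about 69 mm, below the lip underside at 77. I lower the jaws, narrow them round the bar and push along +y.

Emit:
play_rows([
  [[0.003,0.012,0],0,0.2],
  [[0.005,0.019,-0.015],0,0.2],
  [[0.005,0.019,-0.033],0,0.35],
  [[0.005,0.019,-0.033],0,0.5],
  [[0.005,0.019,-0.033],0,0.52],
  [[0.008,0.032,-0.033],0,0.52],
  [[0.011,0.045,-0.033],0,0.52],
])

```text
clock: 15.62
position: [463.7, -157.0, 264.0]
ee_rot: [0.992, -0.125, -0.004, 0.002]
contact_force: [-0.1, -0.4, -0.5]
gripper_width: 20.8
```

Emit:
play_rows([
  [[0.002,0.008,0],0,0.52],
  [[0.004,0.015,0],0,0.52],
  [[0.005,0.02,0],0,0.52],
  [[0.005,0.02,0],0,0.52],
])

```text
clock: 16.12
position: [465.3, -151.3, 264.2]
ee_rot: [0.992, -0.125, -0.004, 0.002]
contact_force: [-0.2, -4.3, 0.4]
gripper_width: 20.7
```

```bash
python3 - <<'E'
from h import *
import pickle
s=arm.read_state();print(s["clock"],s["position"],s["gripper_width"],s["contact_force"],s["wrist_torque"])
p=arm.get_image("scene");save(p,"s14",(260,220,400,350),4.5);pickle.dump(p,open("s14.pkl","wb"))
p=arm.get_image("wrist");save(p,"w14",s=1.5);pickle.dump(p,open("w14.pkl","wb"))
E
```

```text
16.125 [ 465.25518374 -151.34399606  264.18091865] 20.718196102389236 [-0.19607314 -4.25722765  0.4433093 ] [-1.27501949 -0.01503668  0.01466038]
```

View pics/s14.png

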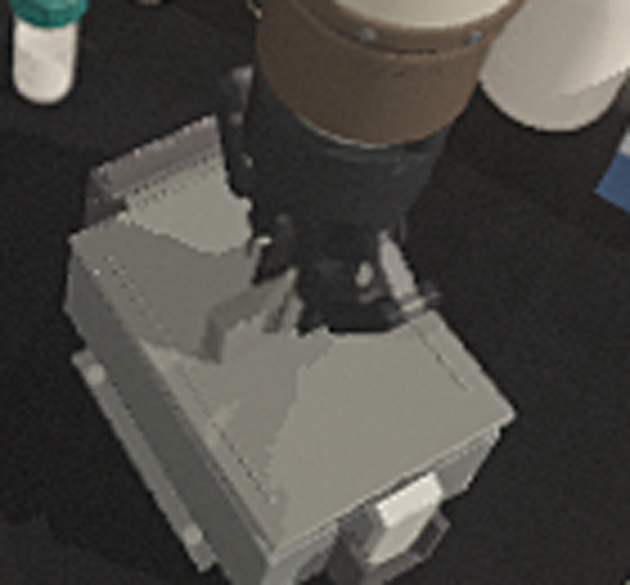

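View pics/w14.png

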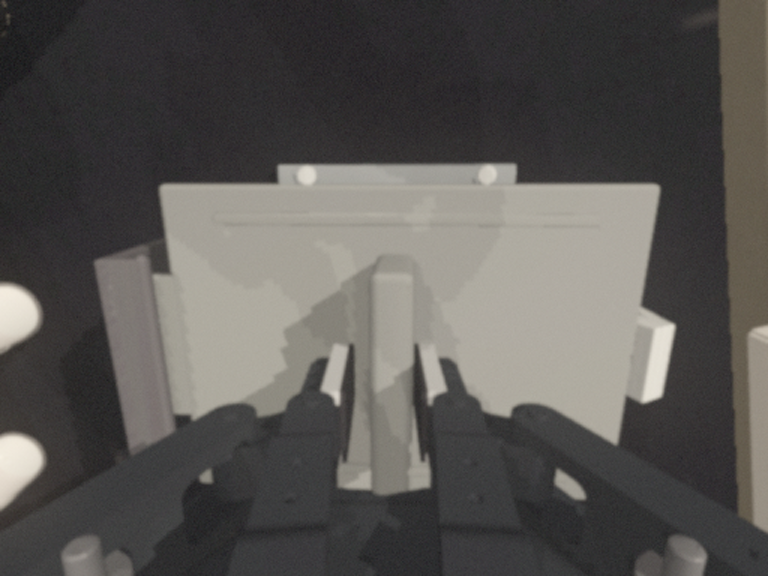

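```bash
python3 - <<'E'
from fit import *
w=pickle.load(open("w14.pkl","rb"));s=pickle.load(open("s14.pkl","rb"))
fw=lambda U:(np.array(U,float)+.5)/1.5-.5
fs=lambda U:(np.array(U,float)+.5)/4.5-.5+np.array([260,220])
ow=(w,[(64,86,14),(64,-89,14),(40,0,46),(40,7,46)],fw([(161,186),(658,186),(394,277),(373,277)]))
os=(s,[(64,-89,14),(-64,-89,14),(-64,86,14)],fs([(515,415),(273,552),(70,240)]))
fit([ow,os])
fit([ow])
E
```

```text
lid in case xyz [-0.1  1.3 60.3] rot deg xyz [-3.3 -0.5 -0. ] res [-0.2  0.9  0.3  0.8  0.6 -0.7 -1.  -0.8  0.5  0.5  0.1  0.8 -0.6 -0.4
 -0.8]
tongue_tip_top [ -0.2 101.9  68.5]
front_top [ -0.2 -86.7  79.4]
rib_front [ -0.1 -76.6  64.8]
rib_back [-0.  79.2 55.8]
bartop [ -0.5   4.  106.2]
lid in case xyz [-0.1  1.2 60.2] rot deg xyz [-3.3 -0.5  0. ] res [-0.2  1.   0.2  0.8  0.8 -0.6 -0.8 -0.8 -0.9]
tongue_tip_top [ -0.2 101.9  68.5]
front_top [ -0.2 -86.8  79.3]
rib_front [ -0.1 -76.6  64.7]
rib_back [-0.1 79.1 55.8]
bartop [ -0.5   3.8 106.2]
```

The tongue is under the lip: tip y≈102, top ≈68.5 mm. The lid sits at x 0, y +1, tilted about 3°, with its front on the catch ramp. I back off, lift, shut the jaws and press the front down with the fingertips.

Emit:
play_rows([
  [[-0.003,-0.012,0],0,0.45],
  [[-0.003,-0.012,0],0,0.3],
  [[-0.003,-0.012,0.06],0,0.3],
  [[-0.003,-0.012,0.14],0,0.3],
  [[-0.04,-0.12,0.14],0,1],
  [[-0.065,-0.221,0.14],0,1],
  [[-0.065,-0.221,0.1],0,1],
  [[-0.065,-0.221,0.02],0,1],
  [[-0.065,-0.221,-0.02],0,1],
  [[-0.065,-0.221,-0.02],0,1],
])

```text
clock: 17.48
position: [445.7, -217.1, 257.1]
ee_rot: [0.992, -0.125, -0.005, 0.002]
contact_force: [-0.5, -0.1, -0.2]
gripper_width: 0.2
```

```bash
python3 - <<'E'
from h import *
import pickle
s=arm.read_state();print(s["clock"],s["position"],s["gripper_width"],s["contact_force"],s["wrist_torque"])
p=arm.get_image("scene");save(p,"s15",(260,220,400,350),4.5);pickle.dump(p,open("s15.pkl","wb"))
E
```

```text
17.475 [ 445.70131046 -217.14553877  257.12138096] 0.16725597961361327 [-0.50728604 -0.09136861 -0.20424601] [ 0.03445503 -0.01943984 -0.0361638 ]
```

View pics/s15.png

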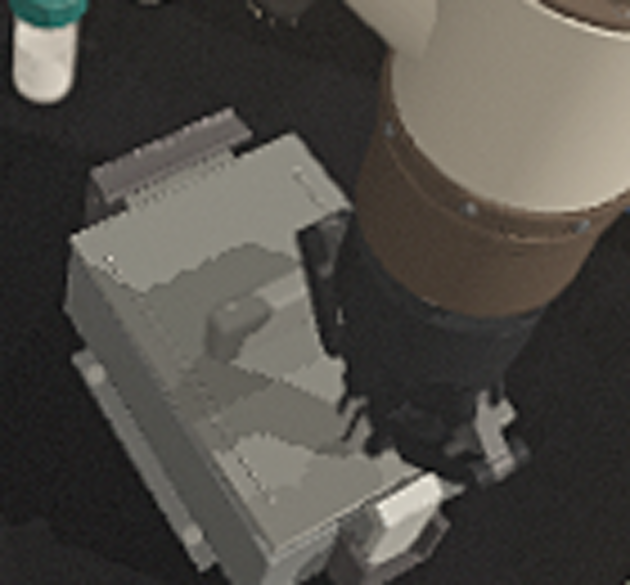

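Emit:
play_rows([
  [[0,0,-0.008],0,1],
  [[0,0,-0.014],0,1],
  [[0,0,-0.02],0,1],
  [[0,0,-0.025],0,1],
  [[0,0,-0.025],0,1],
])

```text
clock: 18.15
position: [446.4, -217.5, 251.2]
ee_rot: [0.992, -0.125, -0.004, 0.002]
contact_force: [-0.1, -0.0, 4.7]
gripper_width: -0.5
```

Emit:
play_rows([
  [[0,0,-0.009],0,1],
  [[0,0,-0.012],0,1],
  [[0,0,-0.015],0,1],
  [[0,0,-0.015],0,1],
])

```text
clock: 18.65
position: [446.2, -217.3, 246.1]
ee_rot: [0.992, -0.125, -0.004, 0.002]
contact_force: [0.2, 0.7, -0.5]
gripper_width: -0.1
```

Emit:
play_rows([
  [[0,0,-0.004],0,1],
  [[0,0,-0.007],0,1],
  [[0,0,-0.01],0,1],
  [[0,0,-0.01],0,1],
])

```text
clock: 19.15
position: [446.1, -217.1, 244.4]
ee_rot: [0.992, -0.125, -0.004, 0.002]
contact_force: [-3.2, 2.7, 11.7]
gripper_width: 0.2
```

```bash
python3 - <<'E'
from h import *
import pickle
s=arm.read_state();print(s["clock"],s["position"],s["gripper_width"],s["contact_force"],s["wrist_torque"])
p=arm.get_image("scene");save(p,"s16",(260,220,400,350),4.5);pickle.dump(p,open("s16.pkl","wb"))
E
```

```text
19.15 [ 446.07057249 -217.12556667  244.44996879] 0.1804115513839834 [-3.21552444  2.68338965 11.71475418] [0.81794471 0.95202323 0.01382452]
```

View pics/s16.png

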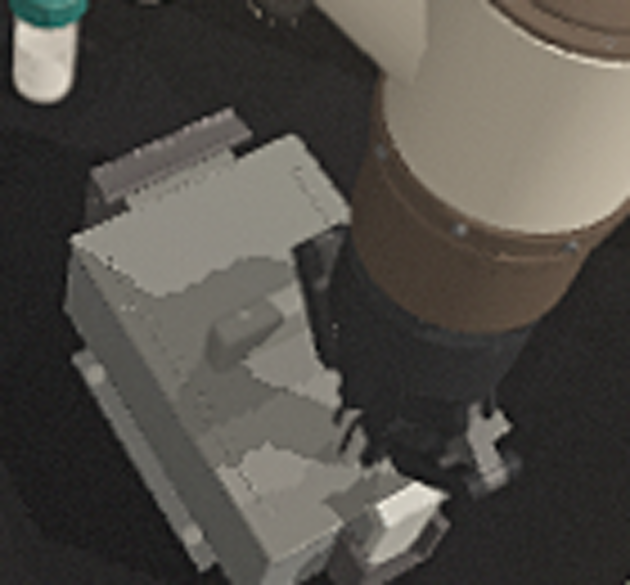

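The force fell to zero at the snap and then rose stiffly to 12 N with the tips at about 71 mm, the seated height of the plate. In the picture the catch nose at (410,500) now overlaps the lid edge. I back off and inspect.

Emit:
play_rows([
  [[0,0,0.05],0,1],
  [[0,0,0.2],0,1],
  [[0,0,0.4],0,1],
  [[-0.05,0.2,0.55],0,1],
  [[-0.1,0.4,0.55],0,1],
  [[-0.1,0.5,0.55],0,1],
  [[-0.1,0.5,0.55],0,1],
])

```text
clock: 20.08
position: [415.5, -65.2, 409.8]
ee_rot: [0.992, -0.122, -0.004, 0.002]
contact_force: [-0.5, -0.9, 0.4]
gripper_width: -0.2
```

```bash
python3 - <<'E'
from h import *
import pickle
s=arm.read_state();print(s["clock"],s["position"],s["gripper_width"],s["contact_force"],s["wrist_torque"])
p=arm.get_image("scene");save(p,"s17",(260,220,400,350),4.5);pickle.dump(p,open("s17.pkl","wb"));save(p,"s17f",s=1.5)
p=arm.get_image("wrist");save(p,"w17",s=1.5);pickle.dump(p,open("w17.pkl","wb"))
E
```

```text
20.075 [415.52221237 -65.24098475 409.83311397] -0.20114439369522094 [-0.51688634 -0.85109149  0.38455263] [-0.08368244 -0.06023217 -0.06713837]
```

View pics/s17.png

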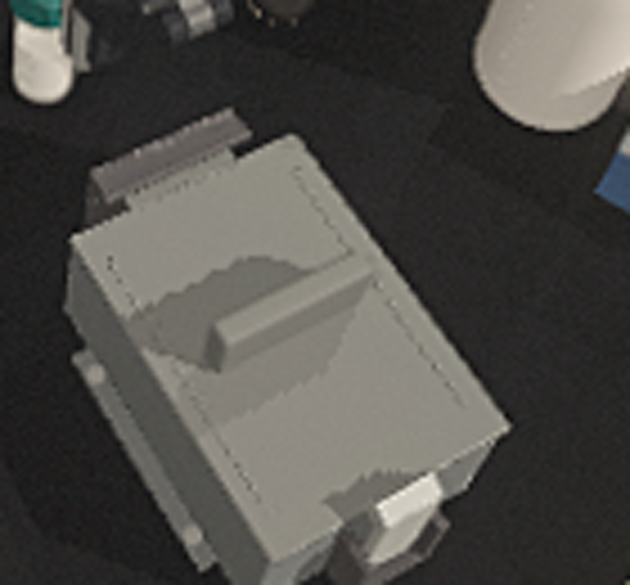

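View pics/w17.png

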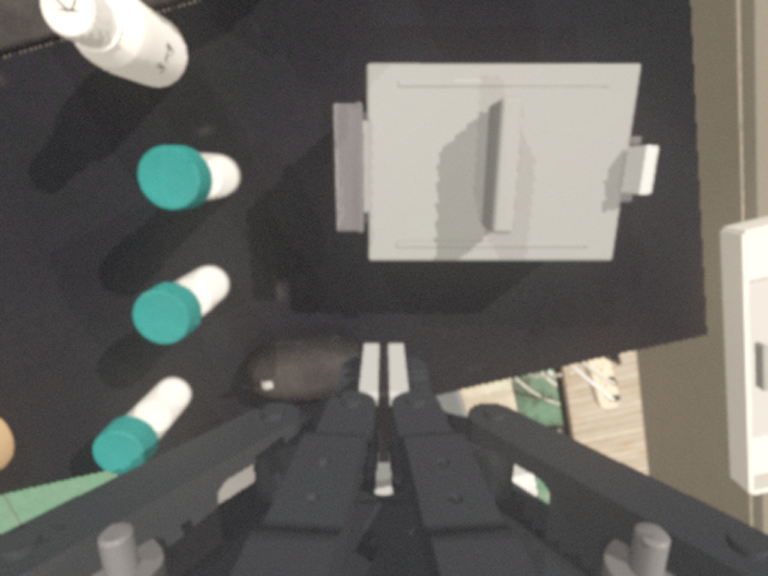

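View pics/s17f.png

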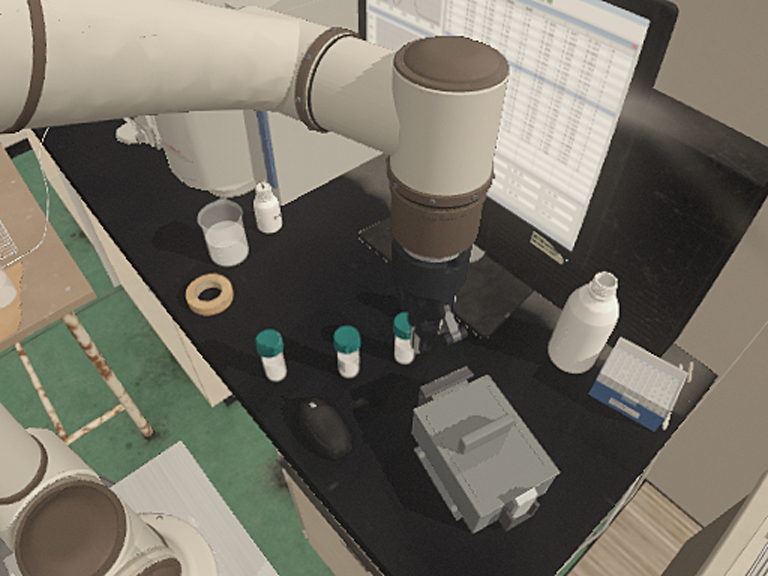

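```bash
python3 - <<'E'
from fit import *
w=pickle.load(open("w17.pkl","rb"));s=pickle.load(open("s17.pkl","rb"))
save(w,"w17c",(215,25,455,195),3.3)
fw=lambda U:(np.array(U,float)+.5)/1.5-.5
fs=lambda U:(np.array(U,float)+.5)/4.5-.5+np.array([260,220])
P4=[(64,86,14),(64,-89,14),(-64,-89,14),(-64,86,14)]
ow=(w,P4+[(40,0,46),(-40,0,46)],fw([(367,62),(641,63),(614,262),(369,261),(512,98),(503,231)]))
os=(s,P4,fs([(296,133),(512,427),(272,566),(70,240)]))
for o in ([ow],[os],[ow,os]): fit(o,[0,0,57,0,0,0])
E
```

```text
lid in case xyz [ 1.   1.7 56.6] rot deg xyz [-0.3  0.3  0.1] res [-0.1  1.1  0.6  0.  -0.7 -0.9 -0.2 -0.3  0.6 -1.  -0.3  1.7  0.5]
tongue_tip_top [  0.9 101.8  70. ]
front_top [  1.2 -87.2  71.1]
rib_front [  1.1 -76.3  57. ]
rib_back [ 0.9 79.7 56.1]
bartop [  1.2   2.  102.6]
lid in case xyz [ 1.4  1.9 52.5] rot deg xyz [ 0.2 -0.1  0. ] res [-0.3  0.1  0.1  0.4  0.2 -0.2 -0.  -0.2 -0.1]
tongue_tip_top [  1.3 101.9  66.9]
front_top [  1.4 -87.1  66.2]
rib_front [  1.5 -76.   52.2]
rib_back [ 1.4 79.9 52.8]
bartop [ 1.4  1.8 98.5]
lid in case xyz [ 0.9  1.4 55.5] rot deg xyz [-0.4  0.2  0.1] res [ 0.3  1.5  0.4  0.3 -1.  -1.1  0.1 -0.4  0.5 -0.7 -0.3  1.7 -0.2 -0.1
  0.5 -0.1  0.5 -0.7 -0.1 -0.4  0.4]
tongue_tip_top [  0.8 101.5  68.8]
front_top [  1.1 -87.5  70.2]
rib_front [  1.  -76.6  56.1]
rib_back [ 0.8 79.4 54.9]
bartop [  1.1   1.7 101.5]
```

View pics/w17c.png

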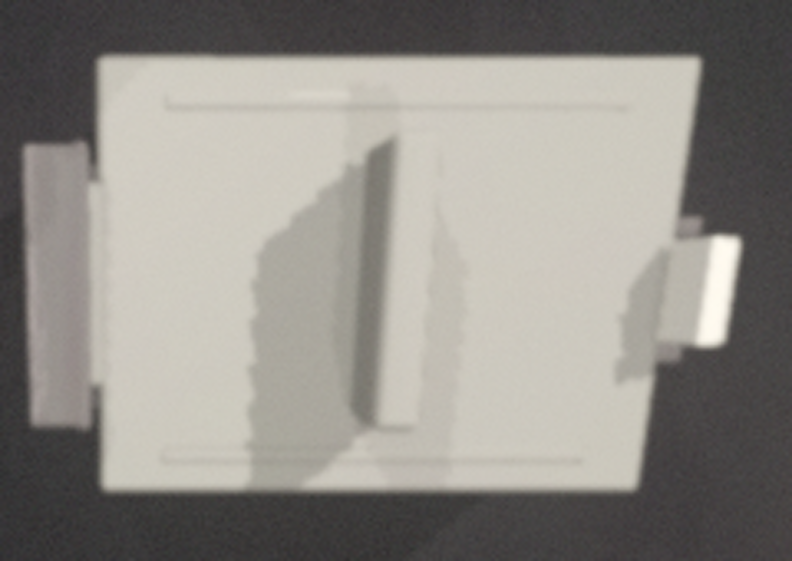

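The lid is level, x≈1 mm and y≈1.5 mm, origin 55.5 to 56.6 mm up, with the tongue under the lip and the catch overlapping the edge at crop (690,290). The arm is clear, so I hand in.

```bash
python3 - <<'E'
from bench import arm
print(arm.job_done(),arm.read_state()["clock"])
E
```

```text
the job is handed in; nothing more can be done
the job is handed in; nothing more can be done
```

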